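# Lever up a heater vessel and shim its low foot

## Task

Put the pry bar's toe under the vessel's front edge, lever the edge up over the blue stand's fulcrum and swing the bar under the yellow lip so that it stays up hands-off; then slip the brass shim's plate fully under the raised front foot. Free the bar so that the foot comes down on the shim, and lay the bar flat on the bench clear of vessel, stand and shim. Do not touch the vessel with the robot, shove it or tip it far, and leave the insulator and the jar where they are.

Things in the scene. Friction and masses are not known exactly. Their poses are not given: they have to be found in the camera images.
- vessel: Loose heater vessel, 3.8 to 5.4 kg: silver drum 140 dia, white lid, 171 high, on a base plate 200 x 200 x 10 whose underside is 24 up. Origin: centre, at bench height; z up; front edge at x = -100. Square feet 28 x 28 x 24 high: one front at (-82, 45), two rear at (85, 80), (85, -80). Drum front at x = -60, lid front at x = -65.
- foot (a point): Centre of the underside of the vessel's front foot, the one to be shimmed (height 0 when it stands on the bench).
- edge (a point): Point on the lower rim of the plate's front edge where the bar enters: vessel local (-100, -40, 24). The toe should reach about 18 past it, under the plate. Lifting here takes 16 to 25 N; 6 to 10 N at the bar's handle when levered over the fulcrum.
- stand: Blue prying stand, fixed to the bench before the vessel. Origin: on the bench under the fulcrum; x points to the vessel (within 0.05 rad of its x), z up. Fulcrum block 18 (x) by 50 (y). Keeper 80 behind it (x = -80): a C open to +y, 24 long in x, joined to it by a strip 6 high at y = -47 to -25.
- fulcrum (a point): Middle of the fulcrum's round steel crest (radius 6, along the stand's y), 22 above the bench. The plate's front edge is 38 to 50 beyond it in x: let the toe down in between, then slide it in under the plate.
- keeper (a point): Stand local (-80, 0, 37): underside of the keeper's yellow lip, over the middle of a latched bar. Slot 16 high (ledge top at 21, lip underside 37, lip top 47), from the post's face at y = -22 to the open end at y = +10. The blade's centre must be beyond y = +19 here to pass the lip going down or up.
- bar: Loose pry bar, 0.35 kg, 300 long, flat underside, starts flat on the bench. Origin: on the underside below the grip point; x along the bar to the toe; z up when flat. Red handle 24 x 24 from x = -80 to 40; dark blade 18 wide, 10 thick to x = 180, 6 thick to x = 220; toe at 212 to 220 rises 15 above the underside. Centre of mass near x = 70.
- toe (a point): Top of the bar's upturned toe: bar local (216, 0, 15). It goes in under the resting plate with the bar tilted handle-up, about 0.45 rad at the edge, easing to 0.3 rad fully in; latched under the lip the bar is tilted about 0.06 rad handle-up and the front foot some 8 off the bench.
- shim: Loose brass shim, 0.15 kg, flat on the bench. Origin: centre of the underside of its square plate 56 x 56 x 5; x points away from the tab. A neck 20 wide, 5 thick leads to an upright tab at x = -72: 16 thick (x), 24 wide (y), 45 high, to hold it by.
- tab (a point): Centre of the top of the shim's tab, 45 above the shim's underside.
- insulator: White ceramic insulator, 40 dia, 50 high; leave alone. Origin: centre of underside. It and the shim may have swapped places.
- jar: Jar with blue cap, 52 dia, 70 high; leave alone. Origin: centre of underside.
There are look-alikes about, which are no part of the job. Several things have the shape of the shim; the one meant has the colours described above.

How it is judged (in metres and radians):
On the way, in this order (a step that is already met when the one before it is completed fails the run):
1. the bar's toe lifts the vessel's front foot off the bench (height (world z) of foot above 0.006 m and contact force between bar and vessel above 4 N and contact force between bar and stand above 4 N), for 0.2 s.
2. the bar, latched in the stand, holds the foot up with the robot's hand off it (height (world z) of foot above 0.006 m and contact force between bar and vessel above 4 N and contact force between each of the fingers, the arm and bar below 0.1 N), for 0.3 s.
3. the shim's plate is under the raised front foot (horizontal distance between shim and foot below 0.014 m and height (world z) of shim below 0.005 m), for 0.2 s.
At the end, for the whole second after the job is handed in: Front foot 3.5 to 6.5 mm up, pressing over 3 N on the flat shim, its plate within 14 mm of the foot's centre; vessel within 20 mm of its start; bar flat on the bench, off vessel, stand and shim, its toe over 115 mm from the vessel's centre; all at rest (horizontal distance between shim and foot below 0.014 m and height (world z) of foot between 0.0035 and 0.0065 m and contact force between shim and vessel above 3 N and height (world z) of shim below 0.002 m and angle between bar's own z axis and vertical below 0.1 rad and height (world z) of bar below 0.006 m and contact force between bar and vessel below 0.1 N and contact force between bar and stand below 0.1 N and horizontal distance between toe and vessel above 0.115 m and contact force between bar and shim below 0.1 N and distance of vessel from where it was at the start of the episode below 0.02 m and linear speed of each of vessel, bar, shim below 0.01 m/s); the robot touches nothing.
It fails at once if the vessel is shoved more than 20 mm (distance of vessel from where it was at the start of the episode above 0.02 m).
It fails at once if the vessel is tipped more than 0.15 rad (angle between vessel's own z axis and vertical above 0.15 rad).
It fails at once if the robot itself touches the vessel (contact force between any of the fingers, the arm and vessel above 1 N).
It fails at once if the insulator or jar is moved more than 20 mm (distance of any of insulator, jar from where it was at the start of the episode above 0.02 m).
It also fails if it takes over 72 s, if anything falls off the work surface, if the arm or the gripper's body presses on something with over 40 N, if the wrist force passes 120 N, or if a joint passes its speed limit or range.

## Robot

A 6-joint arm with a two-finger parallel gripper is mounted at the origin on the work surface. World frame = base frame: x ahead of the robot, y to its left, z up, the work surface at z = 0. Lengths are in m, angles in degrees, forces in N, time in s.
With the tool pointing down it reaches from about 0.4 to 0.825 m from the base axis. Payload 7 kg.
Tool frame: the origin (TCP) lies at the very end of the fingers, on their centre line; the grasp point (between the pads) lies 19 mm behind it; z points along the fingers, y is the line along which they close (so a half turn about z gives the same grasp; the last joint's range is limited). The gripper opens to 88 mm and grips with 3 to 60 N. Pads are 19 mm wide; open, the fingers measure 130 mm over their backs; the gripper's body (78 mm by 193 mm) begins 47 mm behind the grasp point.
Start: joints at [88.929, 20.546, 0.682, 0, -70.136, -16.507], TCP at [0.204, 0.643, 0.227] pointing down, gripper open.
Joint ranges: [-176.03, 176.03], [-82.01, 121.73], [-58.28, 71.71], [-173.87, 95.51], [-174.79, -0.11], [-173.66, 173.66]. Speed limits (degrees/s): [136.94, 136.94, 172.46, 180, 180, 180].

## Interface

Orientations are given as a 3x3 rotation matrix whose columns are the frame's x, y, z axes.
In Python, from rig import * gives the robot as it stands. The module is installed in compiled form; this text tells all that it offers.
- The arm moves only by the tool arm_command, never from a script. Its argument "series" is a list that holds one entry, the list of rows, each a list of 6 numbers: the shift along the tool's x, y, z in units of 40 mm (1.0 is 40 mm), then the turn, a rotation vector about the tool's x, y, z in rad. In form: [[[dx, dy, dz, rx, ry, rz], ...]]. A call has 1 to 10 rows; each row shifts and turns the commanded pose from where the row before left it, along the tool's axes as they then stand; what a row does not reach is not made up. A row lasts 1/10 s, in which the tool goes at most 50 mm and 8.59 degrees, less where a joint would pass 70% of its speed; a pose out of reach is approached as far as the arm can. A call is refused whole if a number of a shift passes 1 or a number of a turn 0.15, either way. A call with a gripper value outside its range is refused whole. "gripper" is the finger opening in mm, from 0 to 87.6, set as the call begins (left out, the last holds). The fingers move at their own pace and stop on an object; "newtons" is the grip in N (left out, the last holds). Time passes only in rows, so rows that do not move let the fingers close. It gives the time, the measured TCP pose, the force, the opening and the grip force at its end, in the units of the state.
- state(): the state, without advancing time (a new reading comes with each control period).
- get_image(name): name is "scene" or "top" or "wrist"; returns a dict with "img" (384x512x3 uint8, red, green, blue), "intrinsics" (3x3 intrinsics, pixels), "distortion" ([k1, k2, p1, p2, k3] as OpenCV has them; the pictures are not rectified), "R" (3x3) and "t" (3): a world point X has camera coordinates R X + t; the wrist camera has in their place "tool_from_camera" (4x4, takes a point from camera to tool coordinates, whose origin is the TCP and whose axes are the flange's). Camera axes: x right, y down, z forward; pixel columns grow to the right and rows downward; lengths in m; the calibration is good to about 2 mm. A picture is of the moment at which its call begins: read the wrist's pose just before it. There is no depth.
- job_done(): hands the job in; it is judged then, once.
Trained networks look in the newest picture that a camera, given by its name, has taken for a name from the list of things; names that differ only in an ending like _2 or _b are one class to them, and where a whole thing is asked for, a point or a joint stands for the part that bears it (a point fixed in the world has none). Each returns a list of dicts, best first, with "conf" (0 to 1); they miss things now and then, are a little off and sometimes report something else, mostly with a low value. They report only what shows in the picture. A call takes as long as a camera call. They do not tell look-alikes from the thing itself.
- look_for(label, camera): "bbox" ([left, top, right, bottom] in pixels, round what is visible of it).
- cut_out(label, camera): "region" (384x512 bool, what is visible of it) and "bbox" ([left, top, right, bottom] in pixels, round what is visible of it).
- mark_of(label, camera): "xy" ([column, row] in pixels: a listed point, or the origin of a listed thing).
The state is a dict: "clock": time; "joint_positions": joint angles; "qvel": joint speeds; "effort": joint torques, N m; "eef_pos": TCP position; "tcp_rot": TCP orientation; "force": force on the tool from outside, world axes, zero at the start; "torque": the same for the moment, N m; "gripper_width": opening from 0.0 (shut) to 1.0 (fully open); "grip_force": force on a finger pad.
Only numpy, scipy, OpenCV 4.12 (cv2) and the standard library are available. Lean on these libraries where they do the work, as an engineer would, in place of code of your own. Each camera call takes 0.05 s, during which the arm holds its last target. There are 200 camera calls.

## Working session

There is one attempt and no reset: what is moved stays moved. The work goes in short steps, Python scripts to look and compute and a tool call to move; the robot and the scene stay as the last step left them, time stands still between calls to the robot, and variables do not carry over. Pictures are saved under pics/ and viewed, at most 10 in all, crops included, and the job is handed in when it is done.

Besides the shell and the picture viewer there is one more tool, called after "Emit:" as a command line: name --argument value ..., lists and objects as JSON in quotes. arm_command: Moves the arm, as the interface text tells. Its arguments: {"type":"object","properties":{"series":{"type":"array"},"gripper":{"type":"number"},"newtons":{"type":"number"}},"required":["series"]}

```bash
mkdir -p pics; cat > h.py <<'E'
from rig import *
import numpy as np, cv2
def und(im,xy):
    return cv2.undistortPoints(np.array([[xy]],float),im["intrinsics"],np.array(im["distortion"]))[0,0]
def pose(im,s=None):
    if "R" in im: return np.array(im["R"]),np.array(im["t"]).ravel()
    T=np.eye(4);T[:3,:3]=s["tcp_rot"];T[:3,3]=s["eef_pos"]
    C=np.linalg.inv(T@np.array(im["tool_from_camera"]));return C[:3,:3],C[:3,3]
def ray(im,xy,s=None):
    R,t=pose(im,s);u=und(im,xy);d=R.T@np.array([u[0],u[1],1]);return -R.T@t,d/np.linalg.norm(d)
def atz(im,xy,z,s=None):
    o,d=ray(im,xy,s);return o+d*(z-o[2])/d[2]
def tri(rays):
    A=sum(np.eye(3)-np.outer(d,d) for o,d in rays);b=sum((np.eye(3)-np.outer(d,d))@o for o,d in rays)
    return np.linalg.solve(A,b)
def proj(im,X,s=None):
    R,t=pose(im,s);p,_=cv2.projectPoints(np.array(X,float).reshape(-1,1,3),cv2.Rodrigues(R)[0],t,np.array(im["intrinsics"],float),np.array(im["distortion"],float));return p.reshape(-1,2)
def save(im,n,k=1.5): cv2.imwrite("pics/"+n,cv2.resize(im["img"][:,:,::-1],None,fx=k,fy=k))
E
python3 - <<'E'
from h import *
np.set_printoptions(precision=4,suppress=True)
s=state();print(s["clock"],s["eef_pos"],s["tcp_rot"],s["force"])
I={c:get_image(c) for c in("scene","top")}
for c in I: save(I[c],c+"0.png")
for c in I:
    print(c,"cam at",-np.array(I[c]["R"]).T@np.array(I[c]["t"]).ravel())
    for l in "vessel foot edge stand fulcrum keeper bar toe shim tab insulator jar".split():
        print(l,[(np.round(m["xy"],1).tolist(),round(m["conf"],2)) for m in mark_of(l,c)[:4]])
print(state()["clock"])
E
```

```text
0.0 [0.2037 0.643  0.2256] [[ 0.9533 -0.3021 -0.0004]
 [-0.3021 -0.9533 -0.0016]
 [ 0.0001  0.0017 -1.    ]] [ 0.5784 -0.2407 -0.8474]
scene cam at [ 1.3953 -0.4273  0.7122]
vessel [([326.9, 179.7], 0.69)]
foot [([287.1, 177.7], 0.63), ([279.9, 191.8], 0.61)]
edge [([299.0, 188.6], 0.86)]
stand [([284.1, 201.1], 0.68)]
fulcrum [([282.6, 195.3], 0.57)]
keeper [([252.6, 199.6], 0.69)]
bar [([174.5, 202.3], 0.68), ([289.6, 200.1], 0.33)]
toe [([250.7, 179.5], 0.96)]
shim [([186.3, 305.3], 0.91), ([128.3, 245.6], 0.85), ([180.1, 257.4], 0.64)]
tab [([122.6, 213.8], 0.67), ([166.5, 276.9], 0.61), ([148.1, 250.7], 0.59), ([176.7, 202.3], 0.36)]
insulator [([177.8, 229.5], 0.66)]
jar [([283.2, 194.0], 0.69), ([326.7, 179.2], 0.5)]
top cam at [ 0.394  -0.0458  1.3435]
vessel [([180.0, 221.3], 0.96), ([215.3, 203.3], 0.39)]
foot [([203.9, 236.0], 0.69), ([323.1, 252.4], 0.61)]
edge [([213.6, 206.0], 0.79)]
stand [([229.5, 210.3], 0.73)]
fulcrum [([230.7, 207.1], 0.87)]
keeper []
bar [([320.6, 249.4], 0.88)]
toe [([245.2, 243.7], 0.7), ([211.8, 207.3], 0.45)]
shim [([375.2, 210.9], 0.72), ([340.9, 181.3], 0.59), ([348.5, 133.0], 0.58), ([331.1, 210.1], 0.56)]
tab [([369.4, 175.9], 0.82), ([359.9, 148.0], 0.72), ([229.4, 205.9], 0.26)]
insulator [([332.1, 208.9], 0.57)]
jar [([138.5, 286.5], 0.77), ([321.3, 250.2], 0.72)]
1.3
```

View pictures.

View pics/scene0.png

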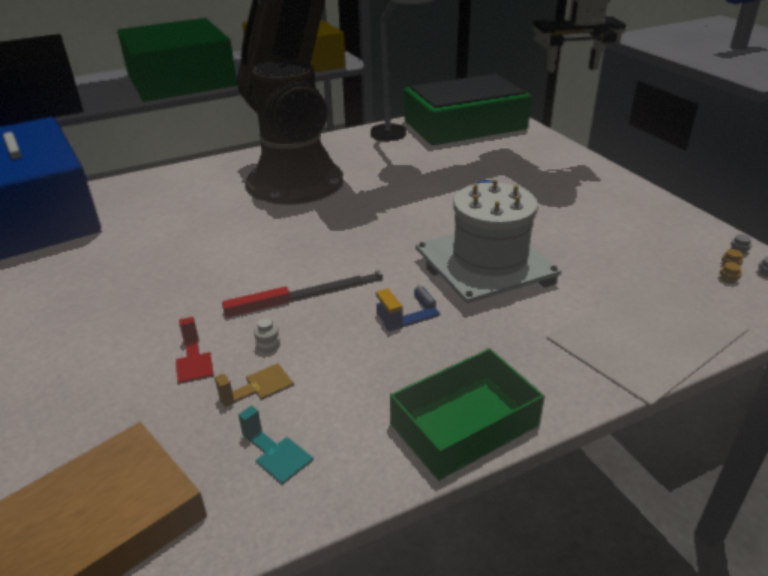

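View pics/top0.png

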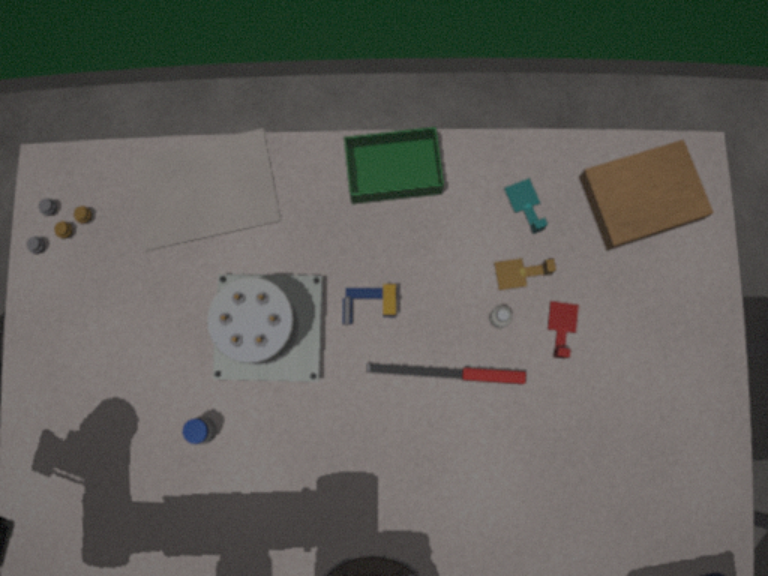

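```bash
python3 - <<'E'
from h import *
np.set_printoptions(precision=4,suppress=True)
s=state()
T=get_image("top");S=get_image("scene")
a=lambda x,y,z,im=T:atz(im,(x/1.5,y/1.5),z)
for n,x,y,z in [("toe",371,367,.015),("barend",525,377,.024),("barjoin",464,374,.02),("shimplate",510,274,.005),("tabtop",549,265,.045),("fulc0",347,294,.022),("fulc1",347,321,.022),("lip",390,300,.047),("plate c fr-up",325,276,.034),("fr-lo",322,380,.034),("back-up",217,278,.034),("back-lo",214,380,.034),("insul",502,313,.05),("jarcap",195,430,.07),("redtab",563,351,.045)]:
    print(n,a(x,y,z)[:2])
def t2(n,p,q): X=tri([ray(T,np.array(p)/1.5),ray(S,np.array(q)/1.5)]);print("tri",n,X)
t2("toe",(371,367),(378,274)); t2("barjoin",(464,374),(290,293)); t2("shim tab",(550,265),(224,380));t2("lip",(390,299),(390,300));t2("fulc hi x",(347,321),(420,291)); t2("shimplate",(510,274),(270,380));t2("platefront lo",(322,380),(421,243))
W=get_image("wrist");print(np.array(W["tool_from_camera"]),W["intrinsics"][0][0]);print(T["intrinsics"])
E
```

```text
toe [ 0.4717 -0.0025]
barend [ 0.4482 -0.2906]
barjoin [ 0.456  -0.1765]
shimplate [ 0.648  -0.2726]
tabtop [ 0.6569 -0.3409]
fulc0 [0.6102 0.0417]
fulc1 [0.5586 0.0419]
lip [ 0.5938 -0.0399]
plate c fr-up [0.6433 0.0825]
fr-lo [0.4474 0.0879]
back-up [0.6426 0.2903]
back-lo [0.4484 0.2916]
insul [ 0.5662 -0.2472]
jarcap [0.3561 0.3165]
redtab [ 0.494  -0.3598]
tri toe [ 0.4726 -0.001   0.0094]
tri barjoin [ 0.4573 -0.174   0.0137]
tri shim tab [ 0.6577 -0.3428  0.042 ]
tri lip [ 0.597  -0.0381  0.0434]
tri fulc hi x [0.5601 0.0429 0.0112]
tri shimplate [ 0.6484 -0.2727  0.0032]
tri platefront lo [0.451  0.0954 0.0377]
[[ 0.0006 -0.9552 -0.2958  0.0801]
 [ 1.      0.0004  0.0006  0.0006]
 [-0.0004 -0.2958  0.9552 -0.1574]
 [ 0.      0.      0.      1.    ]] 343.6184511735992
[[470.7332   0.     255.6412]
 [  0.     470.7332 198.112 ]
 [  0.       0.       1.    ]]
```

```bash
cat >> h.py <<'E'
from scipy.spatial.transform import Rotation as Ro
def down(ang,tilt=0):
    "tool pointing down, tool x at heading ang (rad); tilt: bar (along -tool x) handle-up by tilt"
    x=np.array([np.cos(ang),np.sin(ang),0]);z=np.array([0,0,-1.]);R=np.c_[x,np.cross(z,x),z]
    return R@Ro.from_rotvec([0,-tilt,0]).as_matrix()
def rows(R0,p0,R1,p1,n):
    r=Ro.from_matrix(R0.T@R1).as_rotvec()/n;dp=(np.array(p1)-p0)/n;out=[];R=R0
    for k in range(n):
        out.append(np.r_[R.T@dp/0.04,r]);R=R@Ro.from_rotvec(r).as_matrix()
    return np.round(np.array(out),3).tolist()
def go(R1,p1,n,R0=None,p0=None):
    s=state();R0=np.array(s["tcp_rot"]) if R0 is None else R0;p0=np.array(s["eef_pos"]) if p0 is None else np.array(p0)
    for r in rows(R0,p0,R1,p1,n): print(r)
E
python3 - <<'E'
from h import *
h=-np.pi/2
R=down(h)
s=state();R0=np.array(s["tcp_rot"])
A=[.46,.33,.30]
go(R,A,10);print();go(R,[.53,-.05,.30],10,R,A)
print(down(h,.45)@[0,0,-1],down(h,.45)@[-1,0,0])
E
```

```text
[0.847, 0.554, -0.184, -0.0, -0.0, 0.126]
[0.91, 0.442, -0.184, -0.0, -0.0, 0.126]
[0.959, 0.324, -0.184, -0.0, -0.0, 0.126]
[0.992, 0.201, -0.184, -0.0, -0.0, 0.126]
[1.009, 0.074, -0.184, -0.0, -0.0, 0.126]
[1.011, -0.054, -0.184, -0.0, -0.0, 0.126]
[0.996, -0.181, -0.184, -0.0, -0.0, 0.126]
[0.965, -0.305, -0.184, -0.0, -0.0, 0.126]
[0.919, -0.424, -0.184, -0.0, -0.0, 0.126]
[0.858, -0.536, -0.184, -0.0, -0.0, 0.126]

[0.95, -0.175, 0.0, 0.0, 0.0, 0.0]
[0.95, -0.175, 0.0, 0.0, 0.0, 0.0]
[0.95, -0.175, 0.0, 0.0, 0.0, 0.0]
[0.95, -0.175, 0.0, 0.0, 0.0, 0.0]
[0.95, -0.175, 0.0, 0.0, 0.0, 0.0]
[0.95, -0.175, 0.0, 0.0, 0.0, 0.0]
[0.95, -0.175, 0.0, 0.0, 0.0, 0.0]
[0.95, -0.175, 0.0, 0.0, 0.0, 0.0]
[0.95, -0.175, 0.0, 0.0, 0.0, 0.0]
[0.95, -0.175, 0.0, 0.0, 0.0, 0.0]
[ 2.66339575e-17 -4.34965534e-01  9.00447102e-01] [-5.51364831e-17  9.00447102e-01  4.34965534e-01]
```

Emit:
arm_command --series '[[[0.85,0.55,-0.18,0,0,0.126],[0.91,0.44,-0.18,0,0,0.126],[0.96,0.32,-0.18,0,0,0.126],[0.99,0.2,-0.18,0,0,0.126],[1,0.07,-0.18,0,0,0.126],[1,-0.05,-0.18,0,0,0.126],[1,-0.18,-0.18,0,0,0.126],[0.96,-0.3,-0.18,0,0,0.126],[0.92,-0.42,-0.18,0,0,0.126],[0.86,-0.54,-0.18,0,0,0.126]]]'

```text
clock: 2.45
eef_pos: [0.4609, 0.3299, 0.2992]
tcp_rot: [[-0.001, -1.0, 0.0], [-1.0, 0.001, 0.001], [-0.001, -0.0, -1.0]]
force: [0.9, -0.1, 0.4]
gripper_width: 1.0
grip_force: 0.0
```

Emit:
arm_command --series '[[[0.95,-0.17,0,0,0,0],[0.95,-0.17,0,0,0,0],[0.95,-0.17,0,0,0,0],[0.95,-0.17,0,0,0,0],[0.95,-0.17,0,0,0,0],[0.95,-0.17,0,0,0,0],[0.95,-0.17,0,0,0,0],[0.95,-0.17,0,0,0,0],[0.95,-0.17,0,0,0,0],[0.95,-0.17,0,0,0,0]]]'

```text
clock: 3.45
eef_pos: [0.5297, -0.05, 0.2989]
tcp_rot: [[0.004, -1.0, 0.001], [-1.0, -0.004, 0.0], [-0.0, -0.001, -1.0]]
force: [0.2, -0.1, -0.6]
gripper_width: 1.0
grip_force: 0.0
```

```bash
sed -i 's/\[0,-tilt,0\]/[0,tilt,0]/' h.py; python3 - <<'E'
from h import *
np.set_printoptions(precision=4,suppress=True)
s=state();W=get_image("wrist");save(W,"w1.png",1.56);np.save("w1s.npy",np.array([s["eef_pos"],*s["tcp_rot"]]));
print(s["clock"],s["eef_pos"],s["tcp_rot"],s["joint_positions"],s["qvel"])
import pickle;pickle.dump((W,s),open("w1.pkl","wb"))
E
```

```text
3.45 [ 0.5297 -0.05    0.2989] [[ 0.0042 -1.      0.0007]
 [-1.     -0.0042  0.0002]
 [-0.0002 -0.0007 -1.    ]] [ 15.7367   4.6345 -10.5567   0.0019 -74.7661 -15.4992] [-44.5216   9.611   10.3473  -0.0346  -0.7203  44.3647]
```

View pics/w1.png

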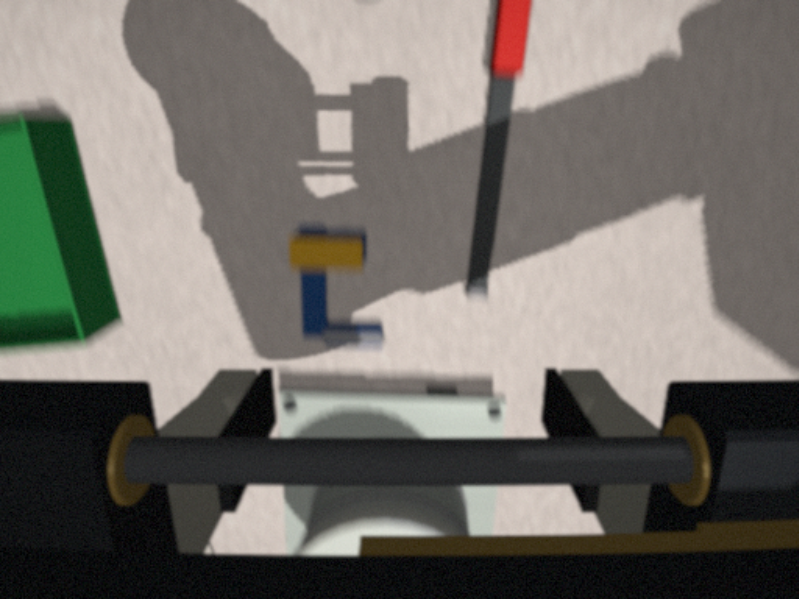

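```bash
python3 - <<'E'
from h import *
import pickle
np.set_printoptions(precision=4,suppress=True)
W,s=pickle.load(open("w1.pkl","rb"))
k=1.5625
a=lambda n,x,y,z:print(n,atz(W,(x/1.56,y/1.56),z,s))
a("fulc left",327,331,.02);a("fulc right",382,336,.02);a("fulc c",355,333,.022)
a("lip TL",292,233,.047);a("lip BL",292,268,.047);a("lip TR",366,235,.047);a("lip BR",366,268,.047)
a("strip L",303,300,.006);a("strip R",327,300,.006)
a("plate L",280,391,.034);a("plate R",505,397,.034)
a("boltL",290,403,.034);a("boltR",495,410,.034)
a("foot",440,389,.012)
a("toe",476,292,.015);a("join",505,74,.017);a("barcorner L",492,70,.024);a("R",521,76,.024);
a("blade mid@150",495,150,.01)
for n,X in [("edge",[.585,.0865,.024]),("toe",[.4717,-.0025,.015])]: print(n,proj(W,X,s)*1.56)
E
```

```text
fulc left [0.5994 0.0297 0.02  ]
fulc right [0.5517 0.034  0.02  ]
fulc c [0.5749 0.0306 0.022 ]
lip TL [ 0.619  -0.0605  0.047 ]
lip BL [ 0.6206 -0.0328  0.047 ]
lip TR [ 0.5619 -0.0591  0.047 ]
lip BR [ 0.5623 -0.033   0.047 ]
strip L [0.6216 0.0059 0.006 ]
strip R [0.6005 0.0058 0.006 ]
plate L [0.6406 0.0805 0.034 ]
plate R [0.444  0.0852 0.034 ]
boltL [0.6326 0.0921 0.034 ]
boltR [0.4521 0.098  0.034 ]
foot [0.4996 0.0885 0.012 ]
toe [ 0.471  -0.0047  0.015 ]
join [ 0.4559 -0.179   0.017 ]
barcorner L [ 0.467 -0.181  0.024]
R [ 0.4448 -0.177   0.024 ]
blade mid@150 [ 0.4598 -0.1223  0.01  ]
edge [[345.0998 392.4841]]
toe [[475.1249 294.4631]]
```

Emit:
arm_command --series '[[[-0.4,0,0.6,0,0,0],[-0.4,0,0.6,0,0,0],[-0.4,0,0.6,0,0,0],[0,0,0,0,0,0],[0,0,0,0,0,0]]]'

```text
clock: 4.0
eef_pos: [0.5296, -0.0004, 0.2268]
tcp_rot: [[0.005, -1.0, -0.0], [-1.0, -0.005, -0.001], [0.001, 0.0, -1.0]]
force: [0.9, 0.1, -0.0]
gripper_width: 1.0
grip_force: 0.0
```

```bash
python3 - <<'E'
from h import *
import pickle
np.set_printoptions(precision=4,suppress=True)
s=state();W=get_image("wrist");pickle.dump((W,s),open("w2.pkl","wb"));save(W,"w2.png",1.56)
T=get_image("top");S=get_image("scene")
print(s["clock"],s["eef_pos"],s["qvel"])
for l,z in (("edge",.024),("fulcrum",.022),("keeper",.037),("foot",0.0)):
    M=[]
    for c,I in(("wrist",W),("top",T),("scene",S)):
        m=mark_of(l,c)
        if m: print(l,c,round(m[0]["conf"],2),np.round(m[0]["xy"],1),atz(I,m[0]["xy"],z,s));M.append(ray(I,m[0]["xy"],s))
    if len(M)>1: print("  tri",tri(M))
E
```

```text
4.0 [ 0.5296 -0.0004  0.2268] [-0.712  -0.8716  1.4009  0.4977 -0.243   0.1028]
edge wrist 0.57 [215.2 244. ] [0.5819 0.0901 0.024 ]
edge scene 0.97 [301.2 192.9] [0.5975 0.0876 0.024 ]
  tri [0.5837 0.0961 0.012 ]
fulcrum wrist 0.63 [217.1 203.4] [0.5783 0.0414 0.022 ]
fulcrum top 0.53 [321.9 253.3] [ 0.4442 -0.2114  0.022 ]
fulcrum scene 0.76 [283.5 193.7] [0.5762 0.0451 0.022 ]
  tri [ 0.5417 -0.0575  0.0975]
keeper wrist 0.63 [220.  133.3] [ 0.5711 -0.038   0.037 ]
keeper top 0.35 [257.7 206.9] [ 0.5758 -0.0332  0.037 ]
keeper scene 0.87 [254.  198.7] [ 0.5777 -0.0438  0.037 ]
  tri [ 0.5732 -0.0372  0.0323]
foot wrist 0.82 [288.7 252.5] [0.4948 0.1125 0.    ]
foot scene 0.68 [290.3 179.2] [0.4967 0.1127 0.    ]
  tri [ 0.4947  0.1136 -0.0016]
```

View pics/w2.png

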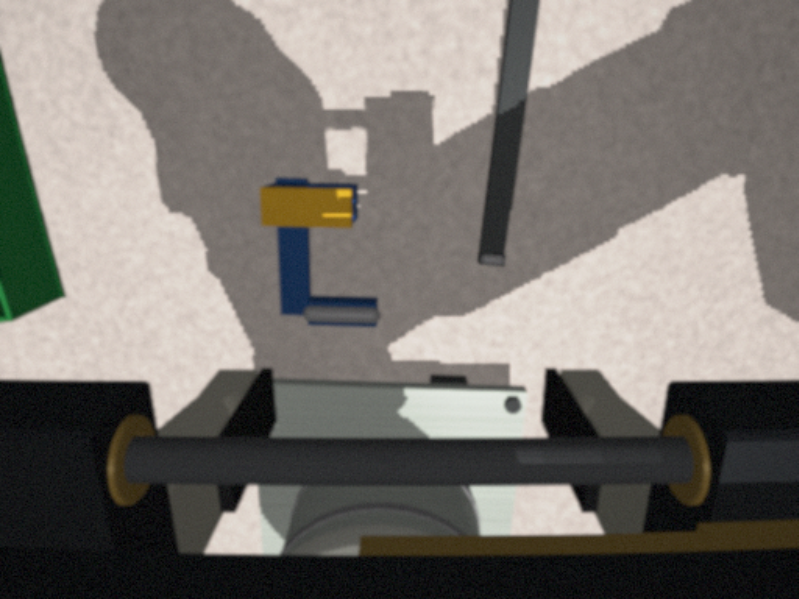

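```bash
python3 - <<'E'
from h import *
import pickle
np.set_printoptions(precision=4,suppress=True)
W,s=pickle.load(open("w2.pkl","rb"))
a=lambda n,x,y,z:print(n,atz(W,(x/1.56,y/1.56),z,s))
a("crest L",305,316,.022);a("crest R",379,319,.022)
a("lip TL",262,187,.047);a("lip BL",262,225,.047);a("lip TR",357,187,.047);a("lip BR",355,227,.047)
a("strip L",278,260,.006);a("strip R",310,260,.006)
a("plate L",273,381,.034);a("plate R",526,388,.034);a("boltR",512,405,.034)
a("footL",431,380,.020);a("footR",467,382,.020);a("toe",491,260,.015)
a("blade@0",523,0,.01);a("blade@130",509,130,.01)
E
```

```text
crest L [0.6024 0.0406 0.022 ]
crest R [0.5496 0.0425 0.022 ]
lip TL [ 0.6201 -0.0521  0.047 ]
lip BL [ 0.6217 -0.0284  0.047 ]
lip TR [ 0.561  -0.0522  0.047 ]
lip BR [ 0.5627 -0.0273  0.047 ]
strip L [0.6231 0.0034 0.006 ]
strip R [0.5998 0.0033 0.006 ]
plate L [0.6257 0.086  0.034 ]
plate R [0.4434 0.0905 0.034 ]
boltR [0.4526 0.1042 0.034 ]
footL [0.5114 0.091  0.02  ]
footR [0.4845 0.0925 0.02  ]
toe [0.4706 0.0006 0.015 ]
blade@0 [ 0.4572 -0.1671  0.01  ]
blade@130 [ 0.462  -0.0874  0.01  ]
```

```bash
python3 - <<'E'
from h import *
R=down(-np.pi/2-.08);A=[.4535,-.2147,.09]
go(R,A,8);go(R,[.4535,-.2147,.005],4,R,A)
E
```

```text
[0.669, 0.24, 0.427, 0.0, -0.0, 0.01]
[0.671, 0.233, 0.427, 0.0, -0.0, 0.01]
[0.674, 0.226, 0.427, 0.0, -0.0, 0.01]
[0.676, 0.219, 0.427, 0.0, -0.0, 0.01]
[0.678, 0.212, 0.427, 0.0, -0.0, 0.01]
[0.68, 0.205, 0.427, 0.0, -0.0, 0.01]
[0.682, 0.198, 0.427, 0.0, -0.0, 0.01]
[0.684, 0.19, 0.427, 0.0, -0.0, 0.01]
[0.0, 0.0, 0.531, 0.0, 0.0, 0.0]
[0.0, 0.0, 0.531, 0.0, 0.0, 0.0]
[0.0, 0.0, 0.531, 0.0, 0.0, 0.0]
[0.0, 0.0, 0.531, 0.0, 0.0, 0.0]
```

Emit:
arm_command --series '[[[0.67,0.24,0.427,0,0,0.01],[0.67,0.23,0.427,0,0,0.01],[0.675,0.226,0.427,0,0,0.01],[0.675,0.22,0.427,0,0,0.01],[0.68,0.21,0.427,0,0,0.01],[0.68,0.205,0.427,0,0,0.01],[0.68,0.2,0.427,0,0,0.01],[0.68,0.19,0.427,0,0,0.01],[0,0,0,0,0,0],[0,0,0,0,0,0]]]'

```text
clock: 5.75
eef_pos: [0.4536, -0.2152, 0.0896]
tcp_rot: [[-0.077, -0.997, -0.001], [-0.997, 0.077, -0.0], [0.0, 0.001, -1.0]]
force: [1.0, 0.4, -0.3]
gripper_width: 1.0
grip_force: 0.0
```

```bash
python3 - <<'E'
from h import *
np.set_printoptions(precision=4,suppress=True)
s=state();W=get_image("wrist");print(s["eef_pos"],s["joint_positions"])
hsv=cv2.cvtColor(W["img"],cv2.COLOR_RGB2HSV)
m=((hsv[...,0]<8)|(hsv[...,0]>172))&(hsv[...,1]>150)&(hsv[...,2]>60)
n,L,st,c=cv2.connectedComponentsWithStats(m.astype(np.uint8))
for i in range(1,n):
    if st[i,4]>100: 
        ys,xs=np.where(L==i);print(st[i],c[i],[atz(W,c[i],.024,s)])
        r=cv2.minAreaRect(np.c_[xs,ys].astype(np.float32));print([atz(W,p,.024,s)[:2] for p in cv2.boxPoints(r)])
E
```

```text
[ 0.4536 -0.2152  0.0896] [ -2.9147  12.279  -31.2028   0.0108 -46.5743  -1.5263]
[  35    0   85   28 2213] [78.5183 12.7596] [array([ 0.5531, -0.3493,  0.024 ])]
[array([ 0.5821, -0.3444]), array([ 0.5786, -0.3594]), array([ 0.5272, -0.3537]), array([ 0.5298, -0.3389])]
[145   0  53   6 170] [180.0765   1.7294] [array([ 0.4911, -0.3492,  0.024 ])]
[array([ 0.5117, -0.3521]), array([ 0.481 , -0.3493]), array([ 0.4813, -0.3466]), array([ 0.5121, -0.3494])]
[ 247   92   36  171 5614] [264.0563 174.616 ] [array([ 0.4496, -0.2407,  0.024 ])]
[array([ 0.4562, -0.2945]), array([ 0.4344, -0.2928]), array([ 0.4415, -0.1747]), array([ 0.4668, -0.1767])]
```

Emit:
arm_command --series '[[[0,0.05,0.53,0,0,0],[0,0,0.53,0,0,0],[0,0,0.53,0,0,0],[0,0,0.52,0,0,0],[0,0,0,0,0,0]]]'

```text
clock: 6.3
eef_pos: [0.4512, -0.2136, 0.0041]
tcp_rot: [[-0.075, -0.997, -0.003], [-0.997, 0.075, 0.0], [-0.0, 0.003, -1.0]]
force: [-0.5, 0.3, 0.4]
gripper_width: 1.001
grip_force: 0.0
```

Emit:
arm_command --series '[[[0,0,0,0,0,0],[0,0,0,0,0,0],[0,0,0,0,0,0],[0,0,0,0,0,0],[0,0,0,0,0,0],[0,0,0,0,0,0],[0,0,0,0,0,0]]]' --gripper 0 --newtons 60

```text
clock: 7.0
eef_pos: [0.452, -0.2145, 0.0056]
tcp_rot: [[-0.076, -0.997, 0.0], [-0.997, 0.076, 0.0], [-0.0, -0.0, -1.0]]
force: [0.9, -0.9, 0.1]
gripper_width: 0.423
grip_force: 0.0
```

Emit:
arm_command --series '[[[0,0,0,0,0,0],[0,0,0,0,0,0],[0,0,0,0,0,0],[0,0,0,0,0,0]]]'

```text
clock: 7.4
eef_pos: [0.4519, -0.2145, 0.0055]
tcp_rot: [[-0.076, -0.997, -0.0], [-0.997, 0.076, 0.0], [-0.0, 0.0, -1.0]]
force: [-0.4, -0.2, 0.2]
gripper_width: 0.264
grip_force: 60.0
```

```bash
cat >> h.py <<'E'
F=np.array([.576,.0415]);SH=np.pi/2-.03;GX=.0005;GZ=.0055
xs_=np.array([np.cos(SH),np.sin(SH)]);ys_=np.array([-np.sin(SH),np.cos(SH)])
def barpose(xs,ys,b,th,c=.002,up=0.):
    "tool pose: toe at stand (xs,ys), yaw b (handle toward +y), tilt th, crest clearance c"
    R=down(SH-b+np.pi,th)
    L=(xs/np.cos(b)-(.021+c)*np.sin(th))/np.cos(th)
    zt=.016+(.021+c)*np.cos(th)-L*np.sin(th)
    toe=np.r_[F+xs*xs_+ys*ys_,zt+up]
    B=np.c_[-R[:,0],R[:,1],-R[:,2]]
    o=toe-B@[.216,0,.015]
    return R,o+B@[GX,0,GZ]
def toe_now(s=None):
    s=s or state();R=np.array(s["tcp_rot"]);B=np.c_[-R[:,0],R[:,1],-R[:,2]]
    o=np.array(s["eef_pos"])-B@[GX,0,GZ];return o,o+B@[.216,0,.015],B
E
python3 - <<'E'
from h import *
np.set_printoptions(precision=4,suppress=True)
s=state();R0=np.array(s["tcp_rot"]);p0=np.array(s["eef_pos"]);print(p0,s["gripper_width"],s["grip_force"],R0)
R,p=barpose(.030,-.006,.22,.45,.002,.05);print(p)
go(R0,p0+[0,0,.06],3);R1,p1=R0,p0+[0,0,.06]
go(R,p,7,R1,p1)
E
```

```text
[ 0.4519 -0.2145  0.0055] 0.26438915004441904 59.9962592124939 [[-0.0761 -0.9971 -0.0001]
 [-0.9971  0.0761  0.    ]
 [-0.      0.0001 -1.    ]]
[ 0.5339 -0.1207  0.1619]
[-0.0, 0.0, -0.5, 0.0, 0.0, 0.0]
[-0.0, 0.0, -0.5, 0.0, 0.0, 0.0]
[-0.0, 0.0, -0.5, 0.0, 0.0, 0.0]
[-0.356, -0.266, -0.344, -0.006, 0.064, 0.024]
[-0.34, -0.256, -0.368, -0.006, 0.064, 0.024]
[-0.322, -0.246, -0.391, -0.006, 0.064, 0.024]
[-0.302, -0.236, -0.412, -0.006, 0.064, 0.024]
[-0.28, -0.226, -0.432, -0.006, 0.064, 0.024]
[-0.258, -0.217, -0.45, -0.006, 0.064, 0.024]
[-0.233, -0.209, -0.467, -0.006, 0.064, 0.024]
```

Emit:
arm_command --series '[[[0,0,-0.5,0,0,0],[0,0,-0.5,0,0,0],[0,0,-0.5,0,0,0],[-0.356,-0.266,-0.344,-0.006,0.064,0.024],[-0.34,-0.256,-0.368,-0.006,0.064,0.024],[-0.322,-0.246,-0.391,-0.006,0.064,0.024],[-0.302,-0.236,-0.412,-0.006,0.064,0.024],[-0.28,-0.226,-0.432,-0.006,0.064,0.024],[-0.258,-0.217,-0.45,-0.006,0.064,0.024],[-0.233,-0.209,-0.467,-0.006,0.064,0.024]]]'

```text
clock: 8.4
eef_pos: [0.5338, -0.1199, 0.1621]
tcp_rot: [[-0.22, -0.969, -0.11], [-0.872, 0.246, -0.423], [0.437, 0.003, -0.9]]
force: [0.7, -0.8, -4.7]
gripper_width: 0.268
grip_force: 60.0
```

Emit:
arm_command --series '[[[0,0,0,0,0,0],[0,0,0,0,0,0],[0,0,0,0,0,0]]]'

```text
clock: 8.7
eef_pos: [0.5329, -0.121, 0.161]
tcp_rot: [[-0.219, -0.969, -0.111], [-0.874, 0.246, -0.42], [0.434, 0.005, -0.901]]
force: [-1.2, -0.8, -3.6]
gripper_width: 0.269
grip_force: 60.0
```

```bash
python3 - <<'E'
from h import *
import pickle
np.set_printoptions(precision=4,suppress=True)
s=state();W=get_image("wrist");pickle.dump((W,s),open("w3.pkl","wb"))
S=get_image("scene");T=get_image("top")
o,t,B=toe_now(s);print("tcp",s["eef_pos"],"toe pred",t,"bar dir",B[:,0])
mm={}
for c,I in(("wrist",W),("scene",S),("top",T)):
    m=mark_of("toe",c);print(c,proj(I,t,s),[(np.round(q["xy"],1),round(q["conf"],2)) for q in m[:3]])
# montage: wrist + scene crop
k=2.5;p=proj(S,t)[0].astype(int);x0,y0=max(p[0]-100,0),max(p[1]-60,0)
a=cv2.resize(S["img"][y0:y0+120,x0:x0+160],(400,300),interpolation=cv2.INTER_CUBIC);b=cv2.resize(W["img"],(400,300))
cv2.imwrite("pics/m3.png",np.hstack([a,b])[:,:,::-1]);print(x0,y0)
E
```

```text
tcp [ 0.5329 -0.121   0.161 ] toe pred [0.5812 0.0713 0.076 ] bar dir [ 0.219   0.8737 -0.4344]
wrist [[261.1462 532.7139]] []
scene [[293.4782 175.4397]] [(array([294.5, 175.4]), 0.65), (array([282.4, 195.6]), 0.42)]
top [[219.233  203.4641]] [(array([216.5, 200.3]), 0.74)]
193 115
```

View pics/m3.png

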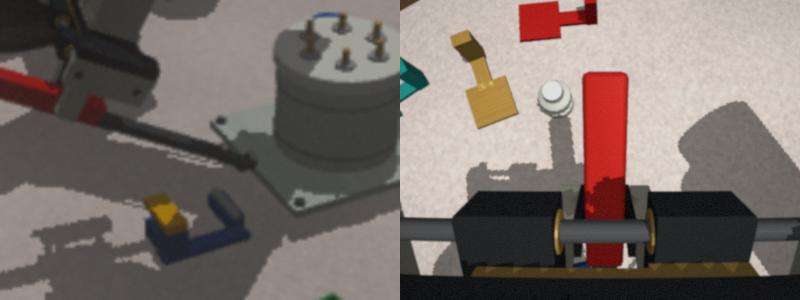

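```bash
python3 - <<'E'
from h import *
P=[barpose(.030,-.006,.22,.45,.002,0),barpose(.045,-.006,.22,.44,.002,0),barpose(.0635,-.006,.22,.3,.002,0)]
go(*P[0],4);print();go(*P[1],3,*P[0]);print();go(*P[2],4,*P[1])
E
```

```text
[-0.138, -0.002, 0.28, 0.001, 0.0, 0.001]
[-0.138, -0.002, 0.28, 0.001, 0.0, 0.001]
[-0.139, -0.001, 0.28, 0.001, 0.0, 0.001]
[-0.139, -0.001, 0.28, 0.001, 0.0, 0.001]

[-0.136, 0.027, 0.017, 0.0, -0.003, -0.0]
[-0.136, 0.027, 0.018, 0.0, -0.003, -0.0]
[-0.136, 0.027, 0.018, 0.0, -0.003, -0.0]

[-0.123, 0.025, 0.138, -0.0, -0.035, 0.0]
[-0.118, 0.025, 0.142, -0.0, -0.035, 0.0]
[-0.113, 0.025, 0.146, -0.0, -0.035, 0.0]
[-0.108, 0.025, 0.15, -0.0, -0.035, 0.0]
```

Emit:
arm_command --series '[[[-0.138,0,0.28,0.001,0,0.001],[-0.138,0,0.28,0.001,0,0.001],[-0.139,0,0.28,0.001,0,0.001],[-0.139,0,0.28,0.001,0,0.001],[0,0,0,0,0,0],[0,0,0,0,0,0]]]'

```text
clock: 9.6
eef_pos: [0.534, -0.1202, 0.1115]
tcp_rot: [[-0.222, -0.969, -0.106], [-0.872, 0.247, -0.422], [0.435, -0.001, -0.9]]
force: [-0.4, 0.1, -4.5]
gripper_width: 0.273
grip_force: 60.0
```

```bash
python3 - <<'E'
from h import *
np.set_printoptions(precision=4,suppress=True)
s=state();S=get_image("scene");T=get_image("top")
o,t,B=toe_now(s);print("tcp",s["eef_pos"],s["force"],"toe pred",t,"bar dir",B[:,0])
for c,I in(("scene",S),("top",T)):
    m=mark_of("toe",c);print(c,proj(I,t,s),[(np.round(q["xy"],1),round(q["conf"],2)) for q in m[:3]])
p=proj(S,t)[0].astype(int);q=proj(T,t)[0].astype(int)
f=lambda I,p:cv2.resize(I["img"][p[1]-40:p[1]+40,p[0]-53:p[0]+53],(400,300),interpolation=cv2.INTER_CUBIC)
cv2.imwrite("pics/m4.png",np.hstack([f(S,p),f(T,q)])[:,:,::-1])
E
```

```text
tcp [ 0.534  -0.1202  0.1115] [-0.4216  0.0738 -4.4544] toe pred [0.5829 0.0719 0.0263] bar dir [ 0.2224  0.8725 -0.4351]
scene [[293.4109 190.996 ]] [(array([296.1, 189.7]), 0.7), (array([291. , 178.9]), 0.16)]
top [[220.6306 205.4049]] []
```

View pics/m4.png

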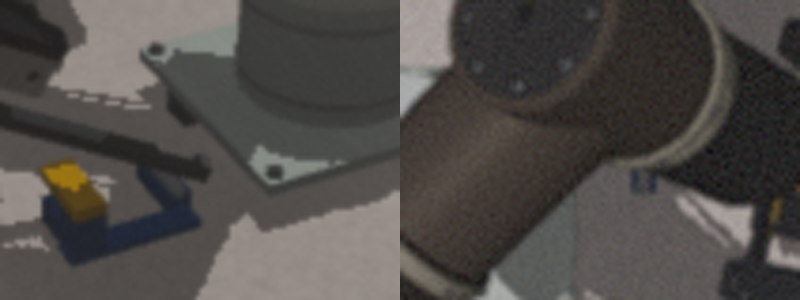

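```bash
python3 - <<'E'
from h import *
P=[barpose(.037,-.006,.22,.47,.0,0),barpose(.047,-.006,.22,.44,.001,0),barpose(.061,-.006,.22,.3,.001,0)]
go(*P[0],3);print();go(*P[1],2,*P[0]);print();go(*P[2],4,*P[1])
E
```

```text
[-0.07, 0.014, -0.008, -0.001, 0.007, -0.0]
[-0.07, 0.014, -0.008, -0.001, 0.007, -0.0]
[-0.07, 0.014, -0.009, -0.001, 0.007, -0.0]

[-0.129, 0.027, 0.055, -0.0, -0.015, 0.0]
[-0.128, 0.027, 0.057, -0.0, -0.015, 0.0]

[-0.093, 0.019, 0.139, -0.0, -0.035, 0.0]
[-0.088, 0.019, 0.143, -0.0, -0.035, 0.0]
[-0.083, 0.019, 0.146, -0.0, -0.035, 0.0]
[-0.078, 0.019, 0.148, -0.0, -0.035, 0.0]
```

Emit:
arm_command --series '[[[-0.07,0.014,-0.008,0,0.007,0],[-0.07,0.014,-0.008,0,0.007,0],[-0.07,0.014,-0.008,0,0.007,0],[0,0,0,0,0,0],[-0.129,0.027,0.055,0,-0.015,0],[-0.129,0.027,0.057,0,-0.015,0],[0,0,0,0,0,0]]]'

```text
clock: 10.5
eef_pos: [0.5339, -0.1042, 0.0999]
tcp_rot: [[-0.224, -0.969, -0.104], [-0.877, 0.247, -0.412], [0.425, -0.002, -0.905]]
force: [0.7, 1.7, -2.1]
gripper_width: 0.271
grip_force: 60.0
```

```bash
python3 - <<'E'
from h import *
np.set_printoptions(precision=4,suppress=True)
s=state();S=get_image("scene")
o,t,B=toe_now(s);print("tcp",s["eef_pos"],s["force"],s["torque"],"toe pred",t,"bar dir",B[:,0])
p=proj(S,t)[0].astype(int);print(mark_of("toe","scene"),proj(S,t))
f=lambda I,p:cv2.resize(I["img"][p[1]-36:p[1]+36,p[0]-48:p[0]+48],(640,480),interpolation=cv2.INTER_CUBIC)
cv2.imwrite("pics/m5.png",f(S,p)[:,:,::-1])
go(*barpose(.061,-.006,.22,.3,.001,0),4)
E
```

```text
tcp [ 0.5339 -0.1042  0.0999] [ 0.6906  1.6786 -2.0908] [ 2.3313 -0.5232 -0.0125] toe pred [0.5832 0.0887 0.0169] bar dir [ 0.2244  0.8769 -0.4251]
[{'xy': [299.9, 190.6], 'conf': 0.73}, {'xy': [182.5, 253.4], 'conf': 0.36}] [[298.7148 192.1741]]
[-0.091, 0.018, 0.136, -0.0, -0.035, -0.0]
[-0.087, 0.018, 0.14, -0.0, -0.035, -0.0]
[-0.082, 0.018, 0.142, -0.0, -0.035, -0.0]
[-0.077, 0.018, 0.145, -0.0, -0.035, -0.0]
```

View pics/m5.png

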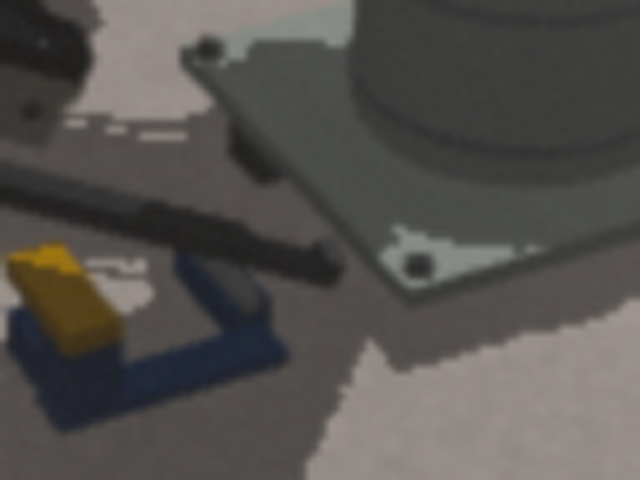

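Emit:
arm_command --series '[[[-0.091,0.018,0.136,0,-0.035,0],[-0.087,0.018,0.14,0,-0.035,0],[0,0,0,0,0,0]]]'

```text
clock: 10.9
eef_pos: [0.5325, -0.1028, 0.0871]
tcp_rot: [[-0.232, -0.969, -0.089], [-0.903, 0.248, -0.351], [0.362, -0.001, -0.932]]
force: [0.1, 0.2, -2.8]
gripper_width: 0.272
grip_force: 60.0
```

Emit:
arm_command --series '[[[-0.1,0.018,0.142,0,-0.035,0],[-0.1,0.018,0.145,0,-0.035,0],[0,0,0,0,0,0],[0,0,0,0,0,0]]]'

```text
clock: 11.3
eef_pos: [0.5325, -0.0987, 0.0739]
tcp_rot: [[-0.237, -0.969, -0.072], [-0.925, 0.247, -0.287], [0.296, -0.002, -0.955]]
force: [-0.7, 0.8, -1.9]
gripper_width: 0.266
grip_force: 60.0
```

```bash
python3 - <<'E'
from h import *
np.set_printoptions(precision=4,suppress=True)
s=state();S=get_image("scene")
o,t,B=toe_now(s);print("tcp",s["eef_pos"],s["force"],s["torque"],"toe pred",t,"bar dir",B[:,0])
p=proj(S,t)[0].astype(int);print(mark_of("toe","scene"),proj(S,t))
f=lambda I,p:cv2.resize(I["img"][p[1]-36:p[1]+36,p[0]-48:p[0]+48],(640,480),interpolation=cv2.INTER_CUBIC)
cv2.imwrite("pics/m6.png",f(S,p)[:,:,::-1])
E
```

```text
tcp [ 0.5325 -0.0987  0.0739] [-0.7123  0.765  -1.9125] [ 1.3267 -0.1055  0.0251] toe pred [0.5842 0.1034 0.0191] bar dir [ 0.2367  0.9253 -0.2963]
[{'xy': [302.7, 190.3], 'conf': 0.69}] [[303.5718 190.242 ]]
```

View pics/m6.png

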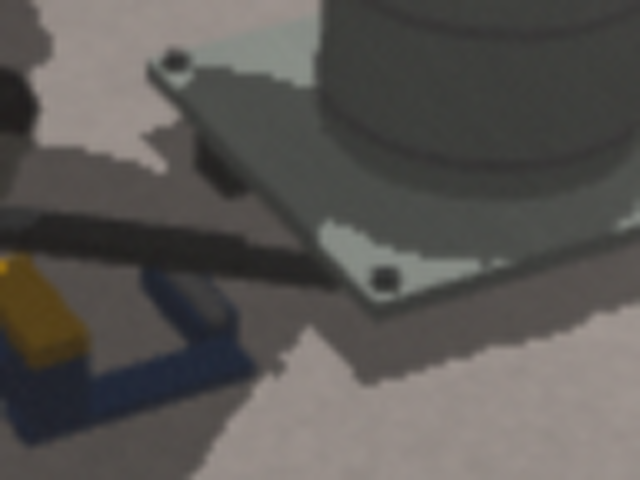

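```bash
python3 - <<'E'
from h import *
P=[barpose(.064,-.006,.22,.15,.0,0),barpose(.064,-.006,.22,.025,.0,0)]
print(P[0][1],P[1][1])
go(*P[0],5);print();go(*P[1],5,*P[0])
E
```

```text
[ 0.53084891 -0.10254032  0.05013753] [ 0.53055937 -0.10367424  0.03125661]
[-0.015, 0.004, 0.12, -0.0, -0.03, 0.0]
[-0.011, 0.004, 0.12, -0.0, -0.03, 0.0]
[-0.008, 0.004, 0.121, -0.0, -0.03, 0.0]
[-0.004, 0.004, 0.121, -0.0, -0.03, 0.0]
[-0.0, 0.004, 0.121, -0.0, -0.03, 0.0]

[-0.008, -0.0, 0.094, 0.0, -0.025, -0.0]
[-0.006, -0.0, 0.094, 0.0, -0.025, -0.0]
[-0.004, -0.0, 0.095, 0.0, -0.025, -0.0]
[-0.001, -0.0, 0.095, 0.0, -0.025, -0.0]
[0.001, -0.0, 0.095, 0.0, -0.025, -0.0]
```

Emit:
arm_command --series '[[[-0.03,0.004,0.12,0,-0.03,0],[-0.02,0.004,0.12,0,-0.03,0],[-0.01,0.004,0.12,0,-0.03,0],[-0.005,0.004,0.12,0,-0.03,0],[0,0.004,0.12,0,-0.03,0]]]'

```text
clock: 11.9
eef_pos: [0.5323, -0.1014, 0.051]
tcp_rot: [[-0.243, -0.969, -0.033], [-0.958, 0.245, -0.146], [0.149, -0.004, -0.989]]
force: [-0.3, 0.1, 9.7]
gripper_width: 0.27
grip_force: 60.0
```

Emit:
arm_command --series '[[[-0.008,0,0.094,0,-0.025,0],[-0.006,0,0.094,0,-0.025,0],[-0.004,0,0.095,0,-0.025,0],[0,0,0.095,0,-0.025,0],[0,0,0.095,0,-0.025,0],[0,0,0,0,0,0],[0,0,0,0,0,0],[0,0,0,0,0,0]]]'

```text
clock: 12.7
eef_pos: [0.5319, -0.1037, 0.0326]
tcp_rot: [[-0.245, -0.969, -0.003], [-0.969, 0.245, -0.027], [0.027, -0.004, -1.0]]
force: [-0.6, -7.2, 9.4]
gripper_width: 0.272
grip_force: 60.0
```

```bash
python3 - <<'E'
from h import *
np.set_printoptions(precision=4,suppress=True)
s=state();S=get_image("scene")
o,t,B=toe_now(s);print("tcp",s["eef_pos"],s["force"],s["torque"],"toe pred",t,"bar dir",B[:,0])
K=np.r_[F-.08*xs_,0];lam=(K-o)@np.r_[xs_,0]/(B[:,0]@np.r_[xs_,0]);q=o+lam*B[:,0];print("at keeper ys,z",(q-K)[:2]@ys_,q[2],lam)
p=proj(S,[.57,.03,.03])[0].astype(int)
f=lambda I,p:cv2.resize(I["img"][p[1]-42:p[1]+42,p[0]-56:p[0]+56],(640,480),interpolation=cv2.INTER_CUBIC)
cv2.imwrite("pics/m7.png",f(S,p)[:,:,::-1])
E
```

```text
tcp [ 0.5319 -0.1037  0.0326] [-0.5713 -7.1767  9.4057] [-2.8861  0.3659  0.1905] toe pred [0.5848 0.1054 0.0363] bar dir [ 0.2451  0.9691 -0.0271]
at keeper ys,z 0.024970638368897694 0.025269519145370192 0.06870557752869973
```

View pics/m7.png

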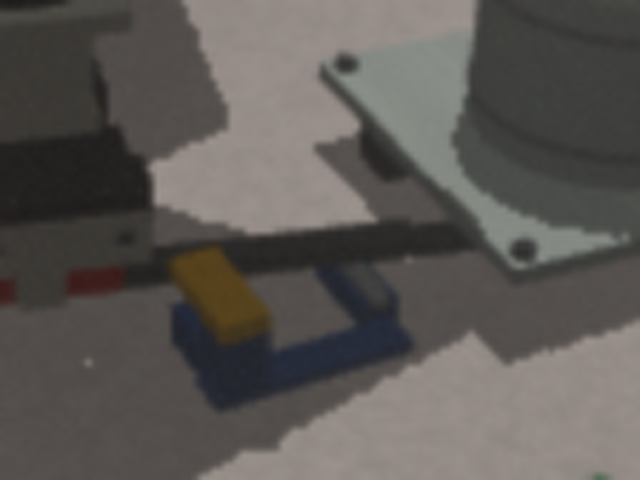

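```bash
python3 - <<'E'
from h import *
P=[barpose(.064,-.006,.22,.025,0),barpose(.064,-.006,.22,.012,0),barpose(.064,-.006,.13,.012,.0,0),barpose(.064,-.006,.028,.012,.0,0)]
go(*P[1],2,*P[0]);print();go(*P[2],4,*P[1]);print();go(*P[3],4,*P[2])
E
```

```text
[-0.002, 0.0, 0.024, -0.0, -0.006, 0.0]
[-0.001, 0.0, 0.024, -0.0, -0.006, 0.0]

[-0.005, -0.121, -0.0, 0.0, 0.0, -0.022]
[-0.003, -0.121, -0.0, 0.0, 0.0, -0.022]
[0.0, -0.121, -0.0, 0.0, 0.0, -0.022]
[0.003, -0.121, -0.0, 0.0, 0.0, -0.022]

[-0.007, -0.137, -0.0, 0.0, 0.0, -0.025]
[-0.004, -0.137, -0.0, 0.0, 0.0, -0.025]
[0.0, -0.137, -0.0, 0.0, 0.0, -0.025]
[0.004, -0.137, 0.0, 0.0, 0.0, -0.025]
```

Emit:
arm_command --series '[[[0.01,0,0.028,0,-0.006,0],[0.01,0,0.028,0,-0.006,0],[-0.005,-0.121,0,0,0,-0.022],[-0.003,-0.121,0,0,0,-0.022],[0,-0.121,0,0,0,-0.022],[0.003,-0.121,0,0,0,-0.022],[0,0,0,0,0,0]]]'

```text
clock: 13.45
eef_pos: [0.5486, -0.1078, 0.0294]
tcp_rot: [[-0.158, -0.987, -0.005], [-0.987, 0.158, -0.015], [0.015, 0.002, -1.0]]
force: [-6.4, -0.6, 9.5]
gripper_width: 0.269
grip_force: 60.3
```

```bash
cat >> h.py <<'E'
def rep():
    np.set_printoptions(precision=4,suppress=True)
    s=state();o,t,B=toe_now(s);print(s["clock"],"tcp",s["eef_pos"],"F",s["force"],"toe",t,"dir",B[:,0])
    K=np.r_[F-.08*xs_,0];lam=(K-o)@np.r_[xs_,0]/(B[:,0]@np.r_[xs_,0]);q=o+lam*B[:,0];print("at keeper ys,z",(q-K)[:2]@ys_,q[2])
E
python3 -c "from h import *;rep()"
```

```text
13.45 tcp [ 0.5486 -0.1078  0.0294] F [-6.3836 -0.5584  9.5462] toe [0.5827 0.1051 0.0355] dir [ 0.1581  0.9873 -0.0155]
at keeper ys,z 0.013877437068501274 0.02276350288852198
```

Emit:
arm_command --series '[[[-0.007,-0.137,-0.005,0,0,-0.025],[-0.004,-0.137,-0.005,0,0,-0.025],[0,-0.137,0,0,0,-0.025],[0.004,-0.137,0,0,0,-0.025],[0,0,0,0,0,0],[0,0,0,0,0,0]]]'

```text
clock: 14.05
eef_pos: [0.569, -0.1101, 0.0294]
tcp_rot: [[-0.058, -0.998, -0.007], [-0.998, 0.058, -0.015], [0.015, 0.006, -1.0]]
force: [-8.4, 0.2, 8.5]
gripper_width: 0.271
grip_force: 61.0
```

```bash
python3 -c "from h import *;rep()"
```

```text
14.05 tcp [ 0.569  -0.1101  0.0294] F [-8.3596  0.1728  8.537 ] toe [0.5816 0.1052 0.0356] dir [ 0.0583  0.9982 -0.0155]
at keeper ys,z 0.00042448274121262134 0.022836271371646146
```

Emit:
arm_command --series '[[[0,0,-0.05,0,0.012,0],[0,0,-0.05,0,0.012,0],[0,0.02,-0.05,0,0.012,0],[0,0.02,-0.04,0,0.008,0],[0,0,0,0,0,0],[0,0,0,0,0,0]]]'

```text
clock: 14.65
eef_pos: [0.5677, -0.1096, 0.0364]
tcp_rot: [[-0.059, -0.998, -0.008], [-0.996, 0.06, -0.058], [0.059, 0.005, -0.998]]
force: [-7.7, 0.9, 2.3]
gripper_width: 0.269
grip_force: 60.6
```

```bash
python3 -c "from h import *;rep()"
```

```text
14.65 tcp [ 0.5677 -0.1096  0.0364] F [-7.7395  0.8946  2.2901] toe [0.5806 0.1057 0.0332] dir [ 0.0595  0.9965 -0.0588]
at keeper ys,z 0.0016641556068064597 0.026691747527771877
```

Emit:
arm_command --series '[[[0,0.02,-0.02,0,0.002,0],[0,0.015,-0.015,0,0,0],[0,0,0,0,0,0]]]'

```text
clock: 14.95
eef_pos: [0.5676, -0.1095, 0.037]
tcp_rot: [[-0.061, -0.998, -0.007], [-0.996, 0.061, -0.06], [0.06, 0.003, -0.998]]
force: [1.3, -3.8, -15.9]
gripper_width: 0.269
grip_force: 60.6
```

Emit:
arm_command --series '[[[0,0,0,0,0,0],[0,0,0,0,0,0],[0,0,0,0,0,0],[0,0,0,0,0,0],[0,0,0,0,0,0]]]' --gripper 56

```text
clock: 15.45
eef_pos: [0.569, -0.1091, 0.0388]
tcp_rot: [[-0.062, -0.998, -0.003], [-0.996, 0.062, -0.059], [0.059, -0.001, -0.998]]
force: [-0.8, -0.4, 0.3]
gripper_width: 0.618
grip_force: 0.0
```

```bash
python3 - <<'E'
from h import *
rep();s=state();S=get_image("scene")
print(s["gripper_width"])
for l in("toe","foot","edge"): print(l,mark_of(l,"scene")[:2])
p=proj(S,[.55,.0,.03])[0].astype(int)
f=lambda I,p:cv2.resize(I["img"][p[1]-48:p[1]+48,p[0]-64:p[0]+64],(640,480),interpolation=cv2.INTER_CUBIC)
cv2.imwrite("pics/m8.png",f(S,p)[:,:,::-1])
E
```

```text
15.45 tcp [ 0.569  -0.1091  0.0388] F [-0.807  -0.4088  0.3054] toe [0.5823 0.1062 0.0355] dir [ 0.0616  0.9963 -0.0591]
at keeper ys,z 0.00021216101205699222 0.029055171069010812
0.6177239299122274
toe [{'xy': [300.9, 185.7], 'conf': 0.84}]
foot [{'xy': [290.5, 175.8], 'conf': 0.86}]
edge [{'xy': [299.5, 185.5], 'conf': 0.88}]
```

View pics/m8.png

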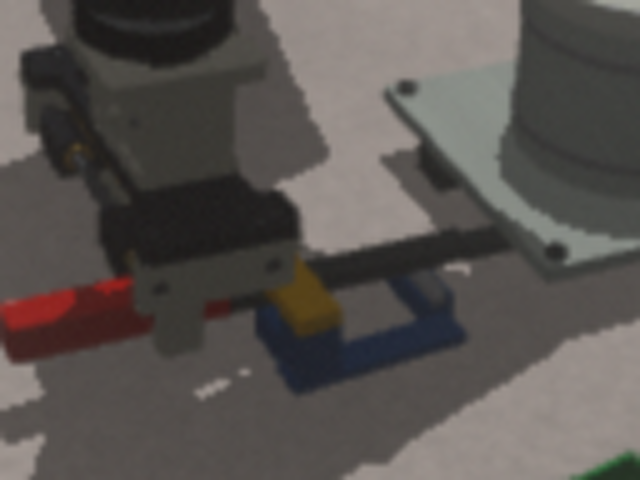

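```bash
python3 - <<'E'
from h import *
s=state();R0=np.array(s["tcp_rot"]);p0=np.array(s["eef_pos"]);p1=p0+R0@[0,0,-.08]
R=down(np.radians(-82.5))
go(R,[.657,-.342,.12],7,R0,p1)
E
```

```text
[0.826, -0.366, 0.042, 0.001, -0.008, -0.027]
[0.836, -0.343, 0.036, 0.001, -0.008, -0.027]
[0.846, -0.32, 0.029, 0.001, -0.008, -0.027]
[0.854, -0.297, 0.022, 0.001, -0.008, -0.027]
[0.862, -0.273, 0.015, 0.001, -0.008, -0.027]
[0.87, -0.249, 0.008, 0.001, -0.008, -0.027]
[0.876, -0.225, 0.001, 0.001, -0.008, -0.027]
```

Emit:
arm_command --series '[[[0,0,-0.6,0,0,0],[0,0,-0.7,0,0,0],[0,0,-0.7,0,0,0],[0.83,-0.366,0.04,0,-0.008,-0.027],[0.84,-0.343,0.036,0,-0.008,-0.027],[0.85,-0.32,0.03,0,-0.008,-0.027],[0.85,-0.297,0.02,0,-0.008,-0.027],[0.86,-0.273,0.015,0,-0.008,-0.027],[0.87,-0.25,0.008,0,-0.008,-0.027],[0.87,-0.225,0,0,-0.008,-0.027]]]'

```text
clock: 16.65
eef_pos: [0.6567, -0.3435, 0.1199]
tcp_rot: [[0.128, -0.992, -0.006], [-0.992, -0.128, -0.003], [0.002, 0.007, -1.0]]
force: [0.4, 0.4, 0.8]
gripper_width: 0.643
grip_force: 0.0
```

Emit:
arm_command --series '[[[0,0,0,0,0,0],[0,0,0,0,0,0],[0,0,0,0,0,0]]]'

```text
clock: 16.95
eef_pos: [0.6561, -0.3416, 0.1198]
tcp_rot: [[0.127, -0.992, -0.007], [-0.992, -0.127, -0.003], [0.002, 0.007, -1.0]]
force: [-0.3, 0.6, 0.2]
gripper_width: 0.637
grip_force: 0.0
```

```bash
python3 - <<'E'
from h import *
import pickle
np.set_printoptions(precision=4,suppress=True)
s=state();W=get_image("wrist");pickle.dump((W,s),open("w9.pkl","wb"))
print(s["clock"],s["eef_pos"],s["tcp_rot"][0:2],s["joint_positions"])
S=get_image("scene")
for l,z in(("tab",.045),("shim",.0)):
    for q in mark_of(l,"wrist")[:3]: print(l,q["xy"],q["conf"],atz(W,q["xy"],z,s))
    for q in mark_of(l,"scene")[:4]: print(l,"scene",q["xy"],q["conf"],atz(S,q["xy"],z))
for q in cut_out("shim","wrist")[:3]:
    ys,xs=np.where(q["region"]);r=cv2.minAreaRect(np.c_[xs,ys].astype(np.float32));c=W["img"][q["region"]].mean(0)
    print("cut",q["conf"],q["bbox"],c)
# brass by hue
hsv=cv2.cvtColor(W["img"],cv2.COLOR_RGB2HSV);m=(hsv[...,0]>14)&(hsv[...,0]<30)&(hsv[...,1]>100)&(hsv[...,2]>50);m[260:]=0
n,L,st,c=cv2.connectedComponentsWithStats(m.astype(np.uint8))
for i in range(1,n):
    if st[i,4]>80:print(st[i],c[i])
S=get_image("scene")
for c in("scene","top"):
    f=mark_of("foot",c);print(c,f[:2])
E
```

```text
16.95 [ 0.6561 -0.3416  0.1198] [[ 0.1269 -0.9919 -0.0068]
 [-0.9919 -0.1269 -0.0032]] [-12.3352  30.7042   2.494    0.2957 -62.1332  19.485 ]
tab [259.7, 199.1] 0.88 [ 0.6571 -0.3471  0.045 ]
tab [148.5, 206.5] 0.62 [ 0.7356 -0.3316  0.045 ]
tab [488.8, 204.5] 0.61 [ 0.4893 -0.364   0.045 ]
tab scene [165.6, 272.9] 0.72 [ 0.735  -0.3271  0.045 ]
tab scene [123.2, 214.2] 0.58 [ 0.4945 -0.3643  0.045 ]
shim [84.5, 211.1] 0.74 [ 0.8045 -0.3029  0.    ]
shim [261.0, 262.4] 0.6 [ 0.6465 -0.2735  0.    ]
shim scene [185.1, 305.4] 0.91 [ 0.7977 -0.3107  0.    ]
shim scene [181.6, 253.9] 0.7 [ 0.6487 -0.269   0.    ]
shim scene [127.3, 249.1] 0.61 [ 0.5732 -0.3803  0.    ]
cut 0.86 [42.7, 171.3, 173.9, 242.3] [24.1459 88.9856 86.3013]
cut 0.83 [228.1, 174.4, 296.2, 279.3] [129.7736 103.4601  53.4563]
cut 0.83 [334.7, 123.3, 502.6, 221.9] [200.6783  66.9763  63.1684]
[   0    0  234   60 9164] [94.2538 22.0541]
[ 230  176   64   84 3230] [261.5675 225.052 ]
scene [{'xy': [287.6, 177.6], 'conf': 0.74}, {'xy': [297.7, 188.5], 'conf': 0.43}]
top [{'xy': [208.0, 235.6], 'conf': 0.83}, {'xy': [136.8, 285.4], 'conf': 0.34}]
```

```bash
python3 - <<'E'
from h import *
go(down(np.radians(-82.4)),[.6571,-.3455,.014],5)
E
```

```text
[0.017, -0.004, 0.531, 0.001, -0.001, -0.001]
[0.017, -0.003, 0.531, 0.001, -0.001, -0.001]
[0.018, -0.003, 0.531, 0.001, -0.001, -0.001]
[0.018, -0.002, 0.531, 0.001, -0.001, -0.001]
[0.018, -0.001, 0.531, 0.001, -0.001, -0.001]
```

Emit:
arm_command --series '[[[0.017,-0.004,0.53,0.001,-0.001,-0.001],[0.017,-0.003,0.53,0.001,-0.001,-0.001],[0.018,-0.003,0.53,0.001,-0.001,-0.001],[0.018,-0.002,0.53,0.001,-0.001,0],[0.018,0,0.53,0.001,0,0],[0,0,0,0,0,0],[0,0,0,0,0,0]]]'

```text
clock: 18.15
eef_pos: [0.6569, -0.3458, 0.0142]
tcp_rot: [[0.13, -0.991, -0.003], [-0.991, -0.13, 0.001], [-0.001, 0.002, -1.0]]
force: [0.4, -0.2, 0.7]
gripper_width: 0.642
grip_force: 0.0
```

Emit:
arm_command --series '[[[0,0,0,0,0,0],[0,0,0,0,0,0],[0,0,0,0,0,0],[0,0,0,0,0,0],[0,0,0,0,0,0],[0,0,0,0,0,0]]]' --gripper 0 --newtons 35

```text
clock: 18.75
eef_pos: [0.657, -0.3457, 0.0146]
tcp_rot: [[0.13, -0.992, -0.001], [-0.992, -0.13, 0.001], [-0.001, 0.001, -1.0]]
force: [-0.3, 1.2, 3.0]
gripper_width: 0.273
grip_force: 35.0
```

```bash
python3 - <<'E'
from h import *
np.set_printoptions(precision=4,suppress=True)
s=state();W=get_image("wrist");S=get_image("scene");T=get_image("top")
print(s["clock"],s["eef_pos"],s["tcp_rot"],s["gripper_width"],s["grip_force"],s["force"])
for l,z in(("tab",.045),("shim",.0)):
    for q in mark_of(l,"wrist")[:3]: print(l,q["xy"],q["conf"],atz(W,q["xy"],z,s))
for l,z in(("foot",.008),("edge",.032),("vessel",0),):
  for c,I in(("scene",S),("top",T)):
    for q in mark_of(l,c)[:2]: print(l,c,q["xy"],round(q["conf"],2),atz(I,q["xy"],z))
E
```

```text
18.75 [ 0.657  -0.3457  0.0146] [[ 0.13   -0.9915 -0.0014]
 [-0.9915 -0.13    0.0009]
 [-0.0011  0.0013 -1.    ]] 0.27290732132565926 35.000306367874146 [-0.2527  1.1951  3.0342]
tab [260.6, 287.5] 0.7 [ 0.657  -0.3459  0.045 ]
shim [5.1, 273.1] 0.82 [ 0.8027 -0.3058  0.    ]
shim [264.6, 346.2] 0.77 [ 0.6455 -0.2765  0.    ]
shim [440.2, 214.3] 0.69 [ 0.5626 -0.3745  0.    ]
foot scene [289.6, 174.1] 0.77 [0.4828 0.1181 0.008 ]
foot top [209.9, 241.9] 0.74 [0.4811 0.1042 0.008 ]
edge scene [301.4, 186.2] 0.63 [0.5805 0.0982 0.032 ]
edge top [216.5, 206.6] 0.69 [0.5788 0.083  0.032 ]
vessel scene [324.0, 175.2] 0.85 [0.5247 0.2108 0.    ]
vessel top [177.0, 223.3] 0.6 [0.536  0.2008 0.    ]
vessel top [136.6, 286.9] 0.58 [0.3535 0.3169 0.    ]
```

```bash
python3 - <<'E'
from h import *
np.set_printoptions(precision=4,suppress=True)
C0=np.array([.5459,.188,0]);v=.0247;V=np.c_[[np.sin(v),np.cos(v),0],[-np.cos(v),np.sin(v),0],[0,0,1]]
def tilted(a,L): # rotate about rear bottom edge x=.09, front up by a
    R=Ro.from_rotvec([0,a,0]).as_matrix();piv=np.array([.099,0,0]);return C0+V@(piv+R@(np.array(L)-piv))
print("foot est tilted",tilted(.045,[-.082,.045,0]))
for nm in("top","scene"):
    I=get_image(nm);A=cv2.imread(f"pics/{nm}0.png",0);B=cv2.resize(cv2.cvtColor(I["img"],cv2.COLOR_RGB2GRAY),None,fx=1.5,fy=1.5)
    for n,L in(("boltfrL",[-.088,.088,.034]),("boltfrR",[-.088,-.088,.034]),("rearL",[.088,.088,.034]),("rearR",[.088,-.088,.034]),("lid",[0,0,.171])):
        p0=proj(I,tilted(0,L))[0]*1.5;p1=proj(I,tilted(.045,L))[0]*1.5
        w=12 if n!="lid" else 40
        x,y=p0.round().astype(int);t=A[y-w:y+w+1,x-w:x+w+1];r=B[y-w-14:y+w+15,x-w-14:x+w+15]
        m=cv2.matchTemplate(r,t,cv2.TM_CCOEFF_NORMED);_,mx,_,l=cv2.minMaxLoc(m);print(nm,n,p0,"shift",np.array(l)-14,round(mx,2),"expected",p1-p0)
E
```

```text
foot est tilted [0.4989 0.1073 0.0081]
top boltfrL [314.336  375.5665] shift [-4 14] 0.33 expected [-1.4382 -0.2265]
top boltfrR [316.9051 282.1509] shift [1 2] 0.87 expected [-1.3936 -0.7993]
top rearL [221.1253 373.7229] shift [-1  0] 0.97 expected [-0.8626 -0.0304]
top rearR [225.3397 281.2532] shift [1 0] 0.95 expected [-0.8462 -0.0504]
top lid [254.8436 318.5751] shift [-3  1] 0.91 expected [-5.0535 -0.3854]
scene boltfrL [420.7853 245.3813] shift [ 0 -5] 0.98 expected [ 0.8467 -3.8566]
scene boltfrR [467.1864 293.3218] shift [-2 -6] 0.96 expected [ 1.1207 -4.1219]
scene rearL [497.3111 224.893 ] shift [ 2 -4] 0.99 expected [ 0.6587 -0.3663]
scene rearR [549.8028 268.2562] shift [-2  0] 0.99 expected [ 0.7196 -0.4153]
scene lid [488.8149 191.8587] shift [ 2 -4] 0.64 expected [ 3.9246 -3.0794]
```

```bash
cat > fit.py <<'E'
from h import *
from scipy.optimize import least_squares
C0=np.array([.5459,.188,0]);v0=.0247
def vp(q,L):
    dx,dy,dv,a=q;v=v0+dv;V=np.c_[[np.sin(v),np.cos(v),0],[-np.cos(v),np.sin(v),0],[0,0,1]]
    R=Ro.from_rotvec([0,a,0]).as_matrix();piv=np.array([.099,0,0]);return C0+[dx,dy,0]+V@(piv+R@(np.array(L)-piv))
def vfit(names=("top","scene"),verbose=1):
    D=[]
    for nm in names:
        I=get_image(nm);A=cv2.imread(f"pics/{nm}0.png",0);B=cv2.resize(cv2.cvtColor(I["img"],cv2.COLOR_RGB2GRAY),None,fx=1.5,fy=1.5)
        for L in([-.088,.088,.034],[-.088,-.088,.034],[.088,.088,.034],[.088,-.088,.034]):
            p0=proj(I,vp([0]*4,L))[0]*1.5;w=12;x,y=p0.round().astype(int)
            m=cv2.matchTemplate(B[y-w-14:y+w+15,x-w-14:x+w+15],A[y-w:y+w+1,x-w:x+w+1],cv2.TM_CCOEFF_NORMED);_,mx,_,l=cv2.minMaxLoc(m)
            if mx<.8 or not(0<l[0]<28 and 0<l[1]<28): continue
            i,j=l;g=lambda a,b,c:(a-c)/(2*(a-2*b+c)+1e-9)
            sh=np.array([i+g(m[j,i-1],m[j,i],m[j,i+1]),j+g(m[j-1,i],m[j,i],m[j+1,i])])-14;D.append((I,L,p0,sh))
    res=lambda q:np.concatenate([proj(I,vp(q,L))[0]*1.5-p0-sh for I,L,p0,sh in D])
    f=least_squares(res,[0,0,0,.04],loss="soft_l1",x_scale=[.01,.01,.05,.05]);
    print("fit dx dy dyaw tilt",f.x.round(4),len(D),f.fun.round(1));return f.x
E
python3 - <<'E'
from fit import *
q=vfit();print("foot",vp(q,[-.082,.045,0]),"edge",vp(q,[-.1,-.04,.024]))
E
```

```text
fit dx dy dyaw tilt [-0.0033 -0.0011  0.0295  0.046 ] 7 [-0.2  0.  -0.3  0.2  0.   0.1  0.3 -0.3 -0.4  0.3 -0.8  3.4  0.4  0. ]
foot [0.49323465 0.10763147 0.00831851] edge [0.57719605 0.08617573 0.03312041]
```

```bash
python3 - <<'E'
from h import *
v=.054;R=down(-np.pi/2-v);foot=np.array([.4932,.1076]);u=np.array([np.sin(v),np.cos(v)])
tab=foot-.072*u;pre=tab-.075*u;print(tab,pre)
s=state();R0=np.array(s["tcp_rot"]);p0=np.array(s["eef_pos"]);p1=p0+[0,0,.09]
go(R,np.r_[pre,.105],10,R0,p1)
E
```

```text
[0.48931389 0.03570495] [ 0.48526586 -0.03918573]
[-0.816, 0.326, 0.0, 0.0, 0.0, 0.018]
[-0.81, 0.341, 0.0, 0.0, 0.0, 0.018]
[-0.803, 0.356, 0.0, 0.0, 0.0, 0.018]
[-0.796, 0.371, -0.0, 0.0, 0.0, 0.018]
[-0.789, 0.385, -0.0, 0.0, 0.0, 0.018]
[-0.782, 0.4, -0.0, 0.0, 0.0, 0.018]
[-0.775, 0.414, -0.0, 0.0, 0.0, 0.018]
[-0.767, 0.428, -0.001, 0.0, 0.0, 0.018]
[-0.759, 0.442, -0.001, 0.0, 0.0, 0.018]
[-0.751, 0.456, -0.001, 0.0, 0.0, 0.018]
```

Emit:
arm_command --series '[[[0,0,-0.4,0,0,0],[0,0,-0.9,0,0,0],[0,0,-0.95,0,0,0],[0,0,0,0,0,0]]]'

```text
clock: 19.9
eef_pos: [0.6606, -0.3473, 0.1117]
tcp_rot: [[0.131, -0.991, 0.008], [-0.991, -0.131, -0.003], [0.004, -0.007, -1.0]]
force: [0.8, -0.8, -0.8]
gripper_width: 0.271
grip_force: 35.0
```

Emit:
arm_command --series '[[[-0.816,0.326,0,0,0,0.018],[-0.81,0.341,0,0,0,0.018],[-0.803,0.356,0,0,0,0.018],[-0.796,0.371,0,0,0,0.018],[-0.789,0.385,0,0,0,0.018],[-0.782,0.4,0,0,0,0.018],[-0.775,0.414,0,0,0,0.018],[-0.767,0.428,0,0,0,0.018],[-0.759,0.442,0,0,0,0.018],[-0.751,0.456,0,0,0,0.018]]]'

```text
clock: 20.9
eef_pos: [0.4841, -0.0384, 0.1051]
tcp_rot: [[-0.051, -0.999, -0.001], [-0.999, 0.051, 0.001], [-0.001, 0.001, -1.0]]
force: [1.0, -0.2, -1.2]
gripper_width: 0.272
grip_force: 35.0
```

Emit:
arm_command --series '[[[0,0,0,0,0,0],[0,0,0.5,0,0,0],[0,0,0.5,0,0,0],[0,0,0.5,0,0,0],[0,0,0.5,0,0,0],[0,0,0,0,0,0],[0,0,0,0,0,0]]]'

```text
clock: 21.6
eef_pos: [0.4849, -0.0397, 0.025]
tcp_rot: [[-0.05, -0.999, -0.002], [-0.999, 0.05, 0.001], [-0.001, 0.002, -1.0]]
force: [-0.1, 0.3, -1.0]
gripper_width: 0.27
grip_force: 35.0
```

```bash
python3 - <<'E'
from h import *
np.set_printoptions(precision=4,suppress=True)
s=state();W=get_image("wrist");print(s["clock"],s["eef_pos"],s["tcp_rot"],s["gripper_width"],s["force"])
for l,z in(("tab",.055),("shim",.01)):
    for q in mark_of(l,"wrist")[:2]: print(l,q["xy"],q["conf"],atz(W,q["xy"],z,s))
    for q in mark_of(l,"scene")[:4]: print(l,"scene",q["xy"],q["conf"])
E
```

```text
21.6 [ 0.4849 -0.0397  0.025 ] [[-0.0496 -0.9988 -0.0022]
 [-0.9988  0.0496  0.0007]
 [-0.0006  0.0023 -1.    ]] 0.2702574825758074 [-0.0689  0.2636 -1.0266]
tab [261.7, 287.0] 0.77 [ 0.4845 -0.0399  0.055 ]
tab scene [165.1, 273.1] 0.76
shim [260.6, 345.3] 0.58 [0.4885 0.03   0.01  ]
shim scene [183.7, 255.7] 0.79
shim scene [185.8, 304.4] 0.71
shim scene [127.9, 246.5] 0.61
```

Emit:
arm_command --series '[[[0,0,0.12,0,0,0],[0,0,0.12,0,0,0],[0,0,0,0,0,0],[-0.3,0,0,0,0,0],[-0.3,0,0,0,0,0],[-0.3,0,0,0,0,0],[0,0,0,0,0,0]]]'

```text
clock: 22.55
eef_pos: [0.4869, -0.0017, 0.0153]
tcp_rot: [[-0.048, -0.999, -0.001], [-0.999, 0.048, 0.001], [-0.001, 0.001, -1.0]]
force: [-0.2, 0.2, -1.6]
gripper_width: 0.268
grip_force: 35.0
```

Emit:
arm_command --series '[[[-0.25,0,0,0,0,0],[-0.25,0,0,0,0,0],[-0.25,0,0,0,0,0],[-0.23,-0.01,0,0,0,0],[0,0,0,0,0,0],[0,0,0,0,0,0]]]'

```text
clock: 23.15
eef_pos: [0.4887, 0.0359, 0.0152]
tcp_rot: [[-0.049, -0.999, -0.002], [-0.999, 0.049, 0.001], [-0.001, 0.002, -1.0]]
force: [-0.5, 0.3, -0.7]
gripper_width: 0.268
grip_force: 35.0
```

```bash
python3 - <<'E'
from fit import *
np.set_printoptions(precision=4,suppress=True)
s=state();print(s["clock"],s["eef_pos"],s["tcp_rot"],s["force"])
u=-np.array(s["tcp_rot"])[:,0];print("shim",np.array(s["eef_pos"])+.072*u)
q=vfit();print("foot",vp(q,[-.082,.045,0]))
E
```

```text
23.15 [0.4887 0.0359 0.0152] [[-0.049  -0.9988 -0.0019]
 [-0.9988  0.049   0.0011]
 [-0.001   0.002  -1.    ]] [-0.4797  0.2514 -0.732 ]
shim [0.4922 0.1078 0.0152]
fit dx dy dyaw tilt [-0.0031 -0.001   0.0308  0.05  ] 5 [-0.4  0.4 -0.1 -0.1 -0.3 -0.1 -0.6  3.4  0.6  0.1]
foot [0.4933 0.1079 0.009 ]
```

Emit:
arm_command --series '[[[0,0,0.015,0,0,0],[0,0,0,0,0,0],[0,0,0,0,0,0],[0,0,0,0,0,0],[0,0,0,0,0,0]]]' --gripper 44

```text
clock: 23.75
eef_pos: [0.4888, 0.0356, 0.0146]
tcp_rot: [[-0.05, -0.999, -0.002], [-0.999, 0.05, 0.001], [-0.001, 0.002, -1.0]]
force: [0.6, -0.5, 0.1]
gripper_width: 0.497
grip_force: 0.0
```

Emit:
arm_command --series '[[[0,0,-0.5,0,0,0],[0,0,-0.8,0,0,0],[0,0,-0.8,0,0,0],[0,0,0,0,0,0]]]'

```text
clock: 24.15
eef_pos: [0.4916, 0.0365, 0.1027]
tcp_rot: [[-0.049, -0.999, 0.005], [-0.999, 0.049, 0.004], [-0.004, -0.005, -1.0]]
force: [0.0, -0.3, -0.5]
gripper_width: 0.501
grip_force: 0.0
```

```bash
python3 - <<'E'
from h import *
np.set_printoptions(precision=4,suppress=True)
s=state();W=get_image("wrist");print(s["clock"],s["eef_pos"],s["gripper_width"],s["force"])
for q in mark_of("tab","wrist")[:2]: print("tab",q["xy"],q["conf"],atz(W,q["xy"],.045,s))
S=get_image("scene")
hsv=cv2.cvtColor(W["img"],cv2.COLOR_RGB2HSV);m=(hsv[...,0]>14)&(hsv[...,0]<30)&(hsv[...,1]>90)&(hsv[...,2]>40);m[260:]=0
n,L,st,c=cv2.connectedComponentsWithStats(m.astype(np.uint8))
for i in range(1,n):
    if st[i,4]>80:print(st[i],c[i])
# to bar regrasp
R=down(-np.pi/2-.0617,.06);p=np.array([.568,-.1095,.0375]);p1=p-R[:,2]*.07
go(R,p1,5);print();print(p1)
E
```

```text
24.15 [0.4916 0.0365 0.1027] 0.5011268820104929 [ 0.022  -0.3365 -0.5158]
tab [265.2, 210.3] 0.81 [0.4889 0.0336 0.045 ]
[  43   84  101   44 3817] [ 94.6799 105.7506]
[ 234  183   67   77 2875] [266.848  226.5979]
[0.683, -0.433, -0.047, 0.0, 0.012, 0.002]
[0.683, -0.435, -0.038, 0.0, 0.012, 0.002]
[0.682, -0.436, -0.03, 0.0, 0.012, 0.002]
[0.681, -0.438, -0.021, 0.0, 0.012, 0.002]
[0.681, -0.439, -0.013, 0.0, 0.012, 0.002]

[ 0.5683 -0.1053  0.1074]
```

Emit:
arm_command --series '[[[0.683,-0.433,-0.05,0,0.012,0.002],[0.683,-0.435,-0.04,0,0.012,0.002],[0.682,-0.436,-0.03,0,0.012,0.002],[0.681,-0.438,-0.02,0,0.012,0.002],[0.681,-0.439,-0.013,0,0.012,0.002],[0,0,0,0,0,0],[0,0,0,0,0,0]]]' --gripper 60

```text
clock: 25.0
eef_pos: [0.5678, -0.1057, 0.1059]
tcp_rot: [[-0.061, -0.998, -0.008], [-0.996, 0.061, -0.059], [0.059, 0.005, -0.998]]
force: [-0.5, 0.5, 0.2]
gripper_width: 0.685
grip_force: 0.0
```

```bash
python3 - <<'E'
from h import *
np.set_printoptions(precision=4,suppress=True)
s=state();W=get_image("wrist");print(s["clock"],s["eef_pos"],s["tcp_rot"],s["gripper_width"])
hsv=cv2.cvtColor(W["img"],cv2.COLOR_RGB2HSV)
m=((hsv[...,0]<8)|(hsv[...,0]>172))&(hsv[...,1]>140)&(hsv[...,2]>50)
n,L,st,c=cv2.connectedComponentsWithStats(m.astype(np.uint8))
for i in range(1,n):
    if st[i,4]>800: 
        ys,xs=np.where(L==i);r=cv2.minAreaRect(np.c_[xs,ys].astype(np.float32));print(st[i],[atz(W,p,.058,s)[:2] for p in cv2.boxPoints(r)])
        for yy in(130,160,190): 
            x=xs[ys==yy]; 
            if len(x): print(yy,atz(W,(x.mean(),yy),.057,s))
R=down(-np.pi/2-.0617,.06);p=np.array([.568,-.1095,.0375]);go(R,p,4)
E
```

```text
25.0 [ 0.5678 -0.1057  0.1059] [[-0.061  -0.9981 -0.0082]
 [-0.9964  0.0614 -0.0589]
 [ 0.0593  0.0046 -0.9982]] 0.684928326166536
[ 239   92   40  181 6447] [array([ 0.5757, -0.1881]), array([ 0.5528, -0.1875]), array([ 0.5543, -0.072 ]), array([ 0.5802, -0.0726])]
130 [ 0.5654 -0.1654  0.057 ]
160 [ 0.5659 -0.1472  0.057 ]
190 [ 0.5665 -0.1282  0.057 ]
[0.001, -0.006, 0.431, 0.001, 0.0, 0.0]
[0.001, -0.005, 0.431, 0.001, 0.0, 0.0]
[0.001, -0.005, 0.431, 0.001, 0.0, 0.0]
[0.001, -0.004, 0.431, 0.001, 0.0, 0.0]
```

```bash
python3 - <<'E'
from h import *
go(down(-np.pi/2-.035,.06),[.5672,-.1095,.0375],4)
E
```

```text
[0.001, -0.001, 0.431, 0.001, 0.0, -0.006]
[0.001, 0.0, 0.431, 0.001, 0.0, -0.006]
[0.001, 0.001, 0.431, 0.001, 0.0, -0.006]
[0.001, 0.001, 0.431, 0.001, 0.0, -0.006]
```

Emit:
arm_command --series '[[[0,0,0.43,0.001,0,-0.006],[0,0,0.43,0.001,0,-0.006],[0,0,0.43,0.001,0,-0.006],[0,0,0.43,0.001,0,-0.006],[0,0,0,0,0,0]]]'

```text
clock: 25.55
eef_pos: [0.5661, -0.1086, 0.0367]
tcp_rot: [[-0.035, -0.999, -0.006], [-0.998, 0.035, -0.059], [0.059, 0.004, -0.998]]
force: [-0.8, 0.6, 0.3]
gripper_width: 0.683
grip_force: 0.0
```

Emit:
arm_command --series '[[[0,0,0,0,0,0],[0,0,0,0,0,0],[0,0,0,0,0,0],[0,0,0,0,0,0],[0,0,0,0,0,0],[0,0,0,0,0,0],[0,0,0,0,0,0]]]' --gripper 0 --newtons 60

```text
clock: 26.25
eef_pos: [0.5682, -0.1092, 0.0393]
tcp_rot: [[-0.036, -0.999, -0.001], [-0.998, 0.036, -0.059], [0.059, -0.001, -0.998]]
force: [-2.8, 2.2, 4.4]
gripper_width: 0.27
grip_force: 60.0
```

```bash
python3 - <<'E'
from h import *
rep();s=state();print(s["gripper_width"],s["grip_force"])
P=[barpose(.064,-.004,.01,.06,0),barpose(.064,-.004,.01,.012,0),barpose(.064,-.004,.11,.012,.0,0),barpose(.064,-.004,.22,.012,.0,0)]
go(*P[1],4,*P[0]);print();go(*P[2],4,*P[1]);print();go(*P[3],4,*P[2])
E
```

```text
26.25 tcp [ 0.5682 -0.1092  0.0393] F [-2.8155  2.1907  4.4316] toe [0.576  0.1063 0.0361] dir [ 0.0357  0.9976 -0.0589]
at keeper ys,z 0.0028118241734205783 0.02960678198760725
0.26998636284286825 59.98917996883392
[-0.003, -0.0, 0.046, -0.0, -0.012, 0.0]
[-0.003, -0.0, 0.046, -0.0, -0.012, 0.0]
[-0.002, -0.0, 0.046, -0.0, -0.012, 0.0]
[-0.002, -0.0, 0.046, -0.0, -0.012, 0.0]

[-0.007, 0.135, -0.0, -0.0, 0.0, 0.025]
[-0.003, 0.135, -0.0, -0.0, 0.0, 0.025]
[-0.0, 0.135, 0.0, -0.0, 0.0, 0.025]
[0.003, 0.135, 0.0, -0.0, 0.0, 0.025]

[-0.008, 0.148, -0.0, -0.0, 0.0, 0.027]
[-0.004, 0.148, 0.0, -0.0, 0.0, 0.027]
[-0.0, 0.148, 0.0, -0.0, 0.0, 0.027]
[0.004, 0.148, 0.0, -0.0, 0.0, 0.027]
```

Emit:
arm_command --series '[[[0,0,0.055,0,-0.012,0],[0,0,0.055,0,-0.012,0],[0,0,0.055,0,-0.012,0],[0,0,0.055,0,-0.012,0],[0,0,0,0,0,0],[0,0,0,0,0,0]]]'

```text
clock: 26.85
eef_pos: [0.5697, -0.1098, 0.0316]
tcp_rot: [[-0.034, -0.999, 0.003], [-0.999, 0.034, -0.011], [0.011, -0.003, -1.0]]
force: [-2.3, 0.5, 10.8]
gripper_width: 0.263
grip_force: 60.1
```

```bash
sed -i 's/GZ=.0055/GZ=.0079/' h.py; python3 -c "from h import *;rep()"
```

```text
26.85 tcp [ 0.5697 -0.1098  0.0316] F [-2.3213  0.4947 10.7809] toe [0.5771 0.1057 0.0363] dir [ 0.0343  0.9993 -0.0112]
at keeper ys,z 0.0013880581313494055 0.022897291669671176
```

Emit:
arm_command --series '[[[-0.007,0.135,0,0,0,0.025],[-0.003,0.135,0,0,0,0.025],[0,0.135,0,0,0,0.025],[0.003,0.135,0,0,0,0.025],[-0.008,0.148,0,0,0,0.027],[-0.004,0.148,0,0,0,0.027],[0,0.148,0,0,0,0.027],[0.004,0.148,0,0,0,0.027],[0,0,0,0,0,0],[0,0,0,0,0,0]]]'

```text
clock: 27.85
eef_pos: [0.5296, -0.1026, 0.0329]
tcp_rot: [[-0.241, -0.97, 0.012], [-0.97, 0.241, -0.01], [0.007, -0.014, -1.0]]
force: [6.9, 1.1, 7.9]
gripper_width: 0.271
grip_force: 60.7
```

```bash
python3 - <<'E'
from h import *
rep()
P=[barpose(.064,-.004,.22,.012,0),barpose(.062,-.004,.22,.15,.0),barpose(.060,-.004,.22,.3,.001)]
go(*P[1],6,*P[0]);print();go(*P[2],4,*P[1])
E
```

```text
27.85 tcp [ 0.5296 -0.1026  0.0329] F [6.9436 1.0827 7.8949] toe [0.5815 0.1066 0.0385] dir [ 0.2414  0.9704 -0.0068]
at keeper ys,z 0.027743521936060014 0.024507096530963217
[0.003, -0.002, -0.088, -0.0, 0.023, 0.0]
[0.005, -0.002, -0.088, -0.0, 0.023, 0.0]
[0.007, -0.002, -0.088, -0.0, 0.023, 0.0]
[0.009, -0.002, -0.088, -0.0, 0.023, 0.0]
[0.011, -0.002, -0.087, -0.0, 0.023, 0.0]
[0.013, -0.002, -0.087, -0.0, 0.023, 0.0]

[-0.004, -0.003, -0.153, -0.0, 0.038, -0.0]
[0.002, -0.003, -0.153, -0.0, 0.038, -0.0]
[0.008, -0.003, -0.153, -0.0, 0.038, -0.0]
[0.014, -0.003, -0.152, -0.0, 0.038, -0.0]
```

Emit:
arm_command --series '[[[0.003,0,-0.088,0,0.023,0],[0.005,0,-0.088,0,0.023,0],[0.007,0,-0.088,0,0.023,0],[0.009,0,-0.088,0,0.023,0],[0.011,0,-0.088,0,0.023,0],[0.013,0,-0.088,0,0.023,0],[0,0,0,0,0,0]]]'

```text
clock: 28.55
eef_pos: [0.5246, -0.1031, 0.0517]
tcp_rot: [[-0.238, -0.971, -0.031], [-0.96, 0.24, -0.144], [0.148, -0.005, -0.989]]
force: [0.9, 0.4, -0.7]
gripper_width: 0.267
grip_force: 60.0
```

Emit:
arm_command --series '[[[-0.004,0,-0.153,0,0.038,0],[0.002,0,-0.153,0,0.038,0],[0.008,0,-0.153,0,0.038,0],[0.014,0,-0.153,0,0.038,0],[0,0,0,0,0,0],[0,0,0,0,0,0]]]'

```text
clock: 29.15
eef_pos: [0.5246, -0.0992, 0.0751]
tcp_rot: [[-0.231, -0.971, -0.068], [-0.927, 0.241, -0.286], [0.294, -0.003, -0.956]]
force: [0.0, 2.8, -1.0]
gripper_width: 0.274
grip_force: 60.0
```

```bash
python3 - <<'E'
from fit import *
rep()
q=vfit();print("foot",vp(q,[-.082,.045,0]))
P=[barpose(.047,-.004,.22,.4,.002),barpose(.028,-.004,.22,.42,.004),barpose(.024,-.004,.22,.40,.0,.04)]
go(*P[0],4);print();go(*P[1],3,*P[0]);print();go(*P[2],3,*P[1])
E
```

```text
29.15 tcp [ 0.5246 -0.0992  0.0751] F [ 0.0081  2.8192 -0.9971] toe [0.5749 0.1027 0.0185] dir [ 0.2311  0.9274 -0.2942]
at keeper ys,z 0.033565159771246626 0.04722315858732034
fit dx dy dyaw tilt [-0.0002  0.0024  0.0167  0.0154] 4 [-0.5  0.1 -0.8 -0.1 -0.3  1.3  0.7 -0.2]
foot [0.4973 0.1104 0.0028]
[0.073, -0.054, -0.126, -0.001, 0.025, 0.001]
[0.076, -0.054, -0.125, -0.001, 0.025, 0.001]
[0.08, -0.054, -0.123, -0.001, 0.025, 0.001]
[0.083, -0.054, -0.121, -0.001, 0.025, 0.001]

[0.175, -0.035, -0.052, -0.0, 0.007, 0.0]
[0.176, -0.035, -0.051, -0.0, 0.007, 0.0]
[0.176, -0.035, -0.05, -0.0, 0.007, 0.0]

[0.157, -0.007, -0.239, 0.0, -0.007, -0.0]
[0.155, -0.007, -0.24, 0.0, -0.007, -0.0]
[0.154, -0.007, -0.241, 0.0, -0.007, -0.0]
```

```bash
python3 - <<'E'
from h import *
P=[barpose(.047,.003,.22,.4,.002),barpose(.028,.003,.22,.42,.004),barpose(.022,.003,.22,.40,.0,.05)]
go(*P[0],4);print();go(*P[1],3,*P[0]);print();go(*P[2],3,*P[1])
E
```

```text
[0.082, -0.011, -0.124, -0.001, 0.025, 0.001]
[0.085, -0.011, -0.122, -0.001, 0.025, 0.001]
[0.088, -0.011, -0.12, -0.001, 0.025, 0.001]
[0.091, -0.011, -0.117, -0.001, 0.025, 0.001]

[0.175, -0.035, -0.052, -0.0, 0.007, 0.0]
[0.176, -0.035, -0.051, -0.0, 0.007, 0.0]
[0.176, -0.035, -0.05, -0.0, 0.007, 0.0]

[0.209, -0.011, -0.315, 0.0, -0.007, -0.0]
[0.206, -0.011, -0.316, 0.0, -0.007, -0.0]
[0.204, -0.011, -0.318, 0.0, -0.007, -0.0]
```

Emit:
arm_command --series '[[[0.083,-0.011,-0.124,0,0.025,0],[0.085,-0.011,-0.122,0,0.025,0],[0.088,-0.011,-0.12,0,0.025,0],[0.091,-0.011,-0.118,0,0.025,0],[0.175,-0.03,-0.052,0,0.007,0],[0.176,-0.03,-0.051,0,0.007,0],[0.176,-0.03,-0.05,0,0.007,0],[0,0,0,0,0,0]]]'

```text
clock: 30.05
eef_pos: [0.5236, -0.1246, 0.1129]
tcp_rot: [[-0.222, -0.97, -0.096], [-0.885, 0.242, -0.398], [0.409, -0.003, -0.912]]
force: [0.6, -0.1, -3.9]
gripper_width: 0.268
grip_force: 59.9
```

```bash
python3 - <<'E'
from h import *
rep()
S=get_image("scene");print(mark_of("toe","scene")[:2],proj(S,toe_now()[1]))
s=state();R0=np.array(s["tcp_rot"]);p0=np.array(s["eef_pos"]);p1=p0+[0,-.02,.06]
go(R0,p1,3)
h=np.radians(-94.5);go(down(h),[.42,-.24,.12],8,R0,p1)
E
```

```text
30.05 tcp [ 0.5236 -0.1246  0.1129] F [ 0.608  -0.0517 -3.9012] toe [0.5721 0.0689 0.0311] dir [ 0.2221  0.8849 -0.4095]
at keeper ys,z 0.028164243698872306 0.06393586221045126
[] [[290.665  187.8622]]
[0.352, -0.042, -0.39, 0.0, 0.0, 0.0]
[0.352, -0.042, -0.39, 0.0, 0.0, 0.0]
[0.352, -0.042, -0.39, 0.0, 0.0, 0.0]
[0.27, 0.242, 0.3, 0.004, -0.053, -0.021]
[0.28, 0.249, 0.284, 0.004, -0.053, -0.021]
[0.29, 0.256, 0.268, 0.004, -0.053, -0.021]
[0.298, 0.263, 0.252, 0.004, -0.053, -0.021]
[0.305, 0.27, 0.235, 0.004, -0.053, -0.021]
[0.312, 0.277, 0.217, 0.004, -0.053, -0.021]
[0.317, 0.285, 0.2, 0.004, -0.053, -0.021]
[0.321, 0.292, 0.182, 0.004, -0.053, -0.021]
```

```bash
python3 - <<'E'
from h import *
s=state();R0=np.array(s["tcp_rot"]);p0=np.array(s["eef_pos"]);p1=p0+[0,-.02,.06]
go(down(np.radians(-94.5)),[.43,-.25,.11],7,R0,p1)
E
```

```text
[0.318, 0.234, 0.386, 0.005, -0.06, -0.023]
[0.335, 0.243, 0.365, 0.005, -0.06, -0.023]
[0.35, 0.253, 0.343, 0.005, -0.06, -0.023]
[0.364, 0.262, 0.321, 0.005, -0.06, -0.023]
[0.376, 0.273, 0.297, 0.005, -0.06, -0.023]
[0.387, 0.283, 0.273, 0.005, -0.06, -0.023]
[0.396, 0.293, 0.248, 0.005, -0.06, -0.023]
```

Emit:
arm_command --series '[[[0.352,-0.042,-0.39,0,0,0],[0.352,-0.042,-0.39,0,0,0],[0.352,-0.042,-0.39,0,0,0]]]'

```text
clock: 30.45
eef_pos: [0.5235, -0.144, 0.1727]
tcp_rot: [[-0.221, -0.97, -0.097], [-0.885, 0.241, -0.398], [0.409, -0.002, -0.912]]
force: [-0.1, 0.2, -3.7]
gripper_width: 0.264
grip_force: 59.9
```

Emit:
arm_command --series '[[[0.318,0.234,0.386,0.005,-0.06,-0.023],[0.335,0.243,0.365,0.005,-0.06,-0.023],[0.35,0.253,0.343,0.005,-0.06,-0.023],[0.364,0.262,0.321,0.005,-0.06,-0.023],[0.376,0.273,0.297,0.005,-0.06,-0.023],[0.387,0.283,0.273,0.005,-0.06,-0.023],[0.396,0.293,0.248,0.005,-0.06,-0.023],[0,0,0,0,0,0],[0,0,0,0,0,0]]]'

```text
clock: 31.35
eef_pos: [0.4297, -0.2506, 0.1098]
tcp_rot: [[-0.083, -0.997, 0.003], [-0.997, 0.083, -0.002], [0.002, -0.003, -1.0]]
force: [0.1, 1.3, -2.6]
gripper_width: 0.266
grip_force: 59.9
```

```bash
python3 - <<'E'
from fit import *
rep();q=vfit();print("foot",vp(q,[-.082,.045,0]))
S=get_image("scene");T=get_image("top")
o,t,B=toe_now()
for c,I in(("scene",S),("top",T)): 
    print(c,[(m["xy"],m["conf"]) for m in mark_of("toe",c)[:2]],proj(I,t))
    for l,z in (("tab",.045),("shim",0),("foot",.005)): print(l,[(np.round(m["xy"]),round(m["conf"],2),atz(I,m["xy"],z)[:2]) for m in mark_of(l,c)[:4]])
go(down(np.radians(-94.5)),[.43,-.25,.012],4)
E
```

```text
31.35 tcp [ 0.4297 -0.2506  0.1098] F [ 0.1399  1.2689 -2.5955] toe [ 0.4475 -0.0358  0.1166] dir [ 0.0826  0.9966 -0.0015]
at keeper ys,z 0.126008701031062 0.10156258914198854
fit dx dy dyaw tilt [ 0.0015 -0.0015 -0.0063  0.0292] 8 [-0.5 -0.  -0.1 -0.1 -0.4 -0.1  0.2  0.2  0.3 -0.1 -0.2  0.1 -2.6  1.8
  0.1 -0.1]
foot [0.501  0.1054 0.0053]
scene [([235.0, 148.5], 0.6)] [[235.6189 148.9304]]
tab [(array([126., 210.]), 0.93, array([ 0.4823, -0.3542])), (array([167., 274.]), 0.75, array([ 0.7393, -0.3262])), (array([267., 172.]), 0.51, array([0.4924, 0.0386])), (array([301., 189.]), 0.49, array([0.606 , 0.0815]))]
shim [(array([186., 305.]), 0.95, array([ 0.7976, -0.3098])), (array([129., 248.]), 0.87, array([ 0.57  , -0.3752])), (array([301., 189.]), 0.62, array([0.5512, 0.1148])), (array([289., 178.]), 0.52, array([0.4904, 0.1129]))]
foot [(array([291., 175.]), 0.98, array([0.483 , 0.1224]))]
top [] [[258.3131 251.5266]]
tab [(array([363., 151.]), 0.94, array([ 0.733 , -0.3357])), (array([234., 239.]), 0.72, array([0.4871, 0.0346]))]
shim [(array([372., 211.]), 0.63, array([ 0.5656, -0.3652])), (array([346., 131.]), 0.61, array([ 0.8051, -0.2969])), (array([209., 237.]), 0.48, array([0.4968, 0.1077]))]
foot [(array([209., 234.]), 0.58, array([0.5033, 0.1066])), (array([135., 288.]), 0.48, array([0.3494, 0.3193])), (array([232., 208.]), 0.37, array([0.5795, 0.0419]))]
[0.003, 0.005, 0.612, -0.001, -0.0, -0.0]
[0.003, 0.004, 0.612, -0.001, -0.0, -0.0]
[0.003, 0.004, 0.612, -0.001, -0.0, -0.0]
[0.004, 0.003, 0.612, -0.001, -0.0, -0.0]
```

Emit:
arm_command --series '[[[0,0,0.6,0,0,0],[0,0,0.6,0,0,0],[0,0,0.6,0,0,0],[0,0,0.5,0,0,0],[0,0,0.22,-0.002,0,0],[0,0,0,0,0,0],[0,0,0,0,0,0]]]'

```text
clock: 32.65
eef_pos: [0.431, -0.2499, 0.0094]
tcp_rot: [[-0.08, -0.997, 0.002], [-0.997, 0.08, -0.001], [0.001, -0.002, -1.0]]
force: [0.1, -0.0, -1.8]
gripper_width: 0.268
grip_force: 60.0
```

Emit:
arm_command --series '[[[0,0,0.04,0,0,0],[0,0,0,0,0,0]]]'

```text
clock: 32.85
eef_pos: [0.4312, -0.2499, 0.0079]
tcp_rot: [[-0.08, -0.997, 0.003], [-0.997, 0.08, -0.002], [0.001, -0.003, -1.0]]
force: [-0.1, -0.4, -0.9]
gripper_width: 0.266
grip_force: 60.0
```

Emit:
arm_command --series '[[[0,0,0,0,0,0],[0,0,0,0,0,0],[0,0,0,0,0,0],[0,0,0,0,0,0],[0,0,0,0,0,0]]]' --gripper 60

```text
clock: 33.35
eef_pos: [0.4308, -0.2498, 0.0076]
tcp_rot: [[-0.08, -0.997, 0.002], [-0.997, 0.08, -0.001], [0.001, -0.002, -1.0]]
force: [0.4, 1.1, 0.3]
gripper_width: 0.653
grip_force: 0.0
```

```bash
python3 - <<'E'
from h import *
rep();s=state();R0=np.array(s["tcp_rot"]);p0=np.array(s["eef_pos"]);p1=p0+[0,0,.12]
go(down(np.radians(-92)),[.495,.0,.20],7,R0,p1)
E
```

```text
33.35 tcp [ 0.4308 -0.2498  0.0076] F [0.408  1.1001 0.3018] toe [ 0.448  -0.035   0.0144] dir [ 0.0799  0.9968 -0.0012]
at keeper ys,z 0.1256500134954368 -0.0005621564336509991
[-0.907, -0.158, -0.259, -0.0, -0.0, -0.006]
[-0.906, -0.164, -0.259, -0.0, -0.0, -0.006]
[-0.905, -0.169, -0.259, -0.0, -0.0, -0.006]
[-0.904, -0.175, -0.259, -0.0, -0.0, -0.006]
[-0.903, -0.181, -0.259, -0.0, -0.0, -0.006]
[-0.902, -0.187, -0.259, -0.0, -0.0, -0.006]
[-0.901, -0.192, -0.259, -0.0, -0.0, -0.006]
```

Bar is down and released. I'll retreat and take a check look at shim and foot with the wrist camera.

Emit:
arm_command --series '[[[0,0,-0.6,0,0,0],[0,0,-0.9,0,0,0],[0,0,-1,0,0,0],[0,0,-0.5,0,0,0]]]'

```text
clock: 33.75
eef_pos: [0.4318, -0.2501, 0.1309]
tcp_rot: [[-0.079, -0.997, 0.006], [-0.997, 0.079, -0.002], [0.002, -0.006, -1.0]]
force: [-0.0, -0.2, -0.9]
gripper_width: 0.686
grip_force: 0.0
```

Emit:
arm_command --series '[[[-0.9,-0.16,-0.26,0,0,-0.006],[-0.9,-0.16,-0.26,0,0,-0.006],[-0.9,-0.17,-0.26,0,0,-0.006],[-0.9,-0.17,-0.26,0,0,-0.006],[-0.9,-0.18,-0.26,0,0,-0.006],[-0.9,-0.19,-0.26,0,0,-0.006],[-0.9,-0.19,-0.26,0,0,-0.006],[0,0,0,0,0,0],[0,0,0,0,0,0],[0,0,0,0,0,0]]]'

```text
clock: 34.75
eef_pos: [0.4941, -0.0015, 0.1997]
tcp_rot: [[-0.038, -0.999, 0.001], [-0.999, 0.038, -0.002], [0.001, -0.001, -1.0]]
force: [0.1, -0.5, -0.2]
gripper_width: 0.681
grip_force: 0.0
```

```bash
python3 - <<'E'
from fit import *
np.set_printoptions(precision=4,suppress=True)
s=state();W=get_image("wrist");print(s["clock"],s["eef_pos"],s["qvel"])
for l,z in(("tab",.045),("shim",0),("foot",.005),("edge",.028),("toe",.015)):
    print(l,[(np.round(m["xy"]),round(m["conf"],2),atz(W,m["xy"],z,s)[:2]) for m in mark_of(l,"wrist")[:3]])
hsv=cv2.cvtColor(W["img"],cv2.COLOR_RGB2HSV);m=(hsv[...,0]>14)&(hsv[...,0]<30)&(hsv[...,1]>90)&(hsv[...,2]>30);m[262:]=0
n,L,st,c=cv2.connectedComponentsWithStats(m.astype(np.uint8))
for i in range(1,n):
    if st[i,4]>60:
        print(st[i],c[i]);ys,xs=np.where(L==i)
        for y in range(ys.min(),ys.max()+1,6): x=xs[ys==y];print(y,x.min(),x.max(),atz(W,(x.mean(),y),.005,s)[:2])
E
```

```text
34.75 [ 0.4941 -0.0015  0.1997] [-0.7696 -0.0098 -0.089   0.1428  0.0695 -0.14  ]
tab [(array([271., 216.]), 0.55, array([0.4858, 0.0365])), (array([228., 320.]), 0.29, array([0.5366, 0.1545]))]
shim [(array([265., 257.]), 0.76, array([0.4943, 0.1037]))]
foot [(array([262., 259.]), 0.82, array([0.4974, 0.1037]))]
edge []
toe [(array([306., 137.]), 0.69, array([ 0.4488, -0.0344])), (array([190., 209.]), 0.2, array([0.5717, 0.0369]))]
[ 119  128   66   29 1735] [151.5625 141.9182]
128 145 181 [ 0.5912 -0.0482]
134 119 182 [ 0.6062 -0.0428]
140 120 183 [ 0.6059 -0.0366]
146 121 183 [ 0.6062 -0.0304]
152 122 184 [ 0.606  -0.0241]
[ 244  194   50   65 1755] [268.8444 230.755 ]
194 262 263 [0.4939 0.0258]
200 258 279 [0.4877 0.0328]
206 258 280 [0.4873 0.0396]
212 258 280 [0.4876 0.0465]
218 258 280 [0.4878 0.0535]
224 260 276 [0.4891 0.0606]
230 260 276 [0.4893 0.0677]
236 260 277 [0.489 0.075]
242 244 292 [0.4898 0.0823]
248 244 292 [0.49   0.0897]
254 244 291 [0.483  0.0974]
```

```bash
python3 - <<'E'
from fit import *
import pickle
np.set_printoptions(precision=4,suppress=True)
W0,s0=pickle.load(open("w2.pkl","rb"));s=state();W=get_image("wrist")
p0=np.array([512,405])/1.56;b=atz(W0,p0,.034,s0);p1=proj(W,b+[0,0,.0055],s)[0];print(b,p0,p1)
g=lambda I:cv2.cvtColor(I["img"],cv2.COLOR_RGB2GRAY)
x,y=p0.round().astype(int);t=g(W0)[y-8:y+9,x-8:x+9];X,Y=p1.round().astype(int)
m=cv2.matchTemplate(g(W)[Y-22:Y+23,X-22:X+23],t,cv2.TM_CCOEFF_NORMED);_,mx,_,l=cv2.minMaxLoc(m)
q=np.array(l)-14+[X,Y]+(p0-[x,y]);print(mx,q,atz(W,q,.0395,s),"shift mm",(atz(W,q,.0395,s)-b)*1000)
f=vfit();print("foot",vp(f,[-.082,.045,0]),"bolt shift pred",(vp(f,[-.088,.088,.034])-vp([0]*4,[-.088,.088,.034]))*1000,s["clock"])
E
```

```text
[0.4526 0.1042 0.034 ] [328.2051 259.6154] [305.2796 273.8178]
0.9164975881576538 [303.2051 271.6154] [0.4548 0.1015 0.0395] shift mm [ 2.1726 -2.6973  5.5   ]
fit dx dy dyaw tilt [0.0001 0.0013 0.0109 0.0182] 5 [-0.2  0.2  1.2 -0.1 -0.8  0.  -0.9  1.4  0.5 -0.2]
foot [0.4981 0.109  0.0033] bolt shift pred [-0.8588  2.9843  3.3884] 35.05
```

```bash
python3 -c "
from rig import *
s=state();print(s['clock'],s['force']);print(job_done())"
```

```text
35.2 [0.19266039 0.0825695  0.31636794]
the job is handed in; nothing more can be done
None
```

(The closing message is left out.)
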